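Show a rubber stamp's face to the inspection camera

ROBOT

A 6-joint arm with a two-finger parallel gripper is mounted at the origin on the work surface; the furniture and walls round the work are solid. World frame = base frame: x ahead of the robot, y to its left, z up, the work surface at z = 0. Lengths are in m, angles in degrees, forces in N, time in s.
With the tool pointing down it reaches from about 0.35 to 0.975 m from the base axis. Payload 7.1 kg.
Tool frame: the origin (TCP) lies at the very end of the fingers, on their centre line; the grasp point (between the pads) lies 19 mm behind it (robot.grip_point_offset is the distance from the TCP to the grasp point, in m); z points along the fingers, y is the line along which they close (so a half turn about z gives the same grasp; the last joint's range is limited). The gripper opens to 88 mm and grips with 3 to 60 N. Pads are 20 mm wide; open, the fingers measure 115 mm over their backs; the gripper's body (75 mm by 178 mm) begins 61 mm behind the grasp point.
Start: joints at [-64.687, 24.242, 93.386, -0, 62.372, -1.089], TCP at [0.278, -0.56, 0.223] pointing down, gripper open.
Joint ranges: [-172.04, 172.04], [-51.8, 120.97], [4.93, 147.93], [-75.15, 255.16], [6.16, 154.13], [-145.62, 145.62]. Speed limits (degrees/s): [136.94, 136.94, 172.46, 180, 180, 180].

INTERFACE

Orientations are given as [roll, pitch, yaw] about the fixed x, y, z axes, in that order (R = Rz(yaw) Ry(pitch) Rx(roll)).
In Python, from cell import robot gives the robot as it stands.
- The arm moves only by the shell command python3 -m handwheel 'ROWS' [FORCE]. ROWS is JSON, a list of rows, each an object with "offset": the shift along the tool's x, y, z in cm, a list of three; "dr": the turn, a rotation vector about the tool's x, y, z in degrees, a list of three; "fingers": the closure, from -1 (fully open) to 1 (shut). A call has 1 to 10 rows; each row is the pose to reach, as a shift and turn from the pose commanded when the call began, along the tool's axes at that moment; what a row does not reach only later rows make up. A row lasts 1/10 s, in which the tool goes at most 50 mm and 8.59 degrees, less where a joint would pass 70% of its speed; a pose out of reach is approached as far as the arm can. A call with a gripper value outside its range is refused whole. The fingers move at their own pace and stop on an object; FORCE is the grip in N (left out, the last holds). Time passes only in rows, so rows that repeat a pose let the fingers close. It gives the time, the measured TCP pose, the force, the opening and the grip force at its end, in the units of the state.
- robot.sense(): the state, without advancing time (a new reading comes with each control period).
- robot.read_camera(name): name is "scene" or "side" or "wrist"; returns a dict with "frame" (384x512x3 uint8, blue, green, red), "mtx" (3x3 intrinsics, pixels), "k1" (the pictures are not rectified: a ray, as slopes to the right and down, at radius r is drawn at 1 + k1 r^2 times it, then the intrinsics apply), "origin" and "rotation" of the camera in the world. Camera axes: x right, y down, z forward; pixel columns grow to the right and rows downward; lengths in m; the calibration is good to about 2 mm. A picture is of the moment at which its call begins. There is no depth.
- robot.sign_off(): hands the job in; it is judged then, once.
The state is a dict: "t": time; "joints": joint angles; "joint_velocities": joint speeds; "effort": joint torques, N m; "ee_pos": TCP position; "tcp_rot": TCP orientation; "contact_force": force on the tool from outside, world axes, zero at the start; "ft_torque": the same for the moment, N m; "grip_width": finger opening in m; "gripper_force": force on a finger pad.
Only numpy, scipy, OpenCV 4.12 (cv2) and the standard library are available. Lean on these libraries where they do the work, as an engineer would, in place of code of your own. Each camera call takes 0.05 s, during which the arm holds its last target. There are 200 camera calls.

TASK

The printing face of the long rubber stamp is to be photographed. First slide the inspection camera along its rail until the pointer on its carriage stands over the index tab towards the rail's other end; then draw the long stamp forward out of its slot in the rack and finish while holding it still in the air in front of the lens: its rubber face square to the lens, centred, 8 cm from the glass, with the stamp's long side running across the camera (parallel to the rail). Leave the short stamps in their slots and the ink bottle and the loupe where they stand; do not put the stamp down or let go of it at the end.

Things in the scene. Friction and masses are not known exactly. Their poses are not given: they have to be found in the camera images.
- rack: fixed stamp rack, 206 wide (y), 106 deep, 85 high: wooden foot and back, flat dark steel fork plate on top (4 mm thick, top at z = 0.085). Origin on the desk under the middle slot's seat; -x is its front, where the slots open. Three slots 19 mm wide, seats at x = 0 and y = -0.064, 0, +0.064; a stamp hangs in each by its tapered handle
- lip (a point): top of the 3 mm high, 3 mm thick lip along the plate's front edge (rack x = -0.024), at the middle slot. A stamp must be raised 3 to 13 mm (7 is good) for its handle to pass the lip as it is drawn out along rack -x; at 14 mm its base strikes the plate from below. Its base is clear of the plate after 65 mm
- long_stamp: the rubber stamp with the long base: 28 (x) by 60 (y) by 18 high. Origin at the centre of the rubber printing face (underside), z up the handle to its top at 0.063. As it hangs, z is up, its y lies along the slots (rack x), its origin is 0.048 above the desk and the plate lies at its z = 0.033 to 0.037. About 50 g, centre of mass near z = 0.017
- handle (a point): on the long stamp's axis at its z = 0.050, where the round wooden handle is thickest (23 mm); the handle tapers down to 14 mm at the base (z = 0.018) and narrows above to a dome. Grip it here from above; neighbouring handles are 64 mm away
- short_stamp_1: a rubber stamp with a short base (28 x 38 mm), otherwise the same, hanging in another slot; leave it there
- short_stamp_2: another rubber stamp with a short base (28 x 38 mm), hanging in another slot; leave it there
- camera: inspection camera on the rail's carriage, looking 60 degrees up towards the rail's front (rail -x). Origin at the centre of the lens front, about 0.131 above the desk; z out of the lens along the optical axis, y across the picture (along the rail), x up the picture (away from the front and up). Lens 37 mm in diameter, 26 mm long; it moves with the carriage
- housing (a point): centre of the camera's housing, 61 mm behind the lens front: a block 40 x 40 across and 50 long whose two flat sides (camera y = -0.020 and +0.020) can be gripped from above. The lens rim's top is 0.140 above the desk; the rest of carriage and rail is lower than 0.06
- pointer (a point): tip of the flat steel pointer, 6 mm wide, that reaches 36 mm out from the front of the carriage. The carriage starts within 50 mm of the parking tab and slides on the rail (camera +y, up to 0.190 from the parking tab; the index tab is at 0.150) with about 2.5 N of friction; it stays where it is left and does not turn
- mark (a point): top of the 8 mm wide, 14 mm high steel index tab in front of the rail over which the pointer must stand (pointer tip straight above it, 5 mm higher); a like tab near the rail's other end only marks the parking place
- ink_bottle: square ink bottle, 46 x 46 x 60 mm, loose on the desk, a bystander; origin under its centre
- loupe: black loupe, 36 mm across and 38 mm high, loose on the desk, a bystander; origin under its centre
Things that resemble listed ones, but are neither listed nor needed, are in the scene too. What is shaped like the long_stamp but green or turquoise is not meant.

How it is judged:
By the outcome, as a careful person would: the job done as asked, in the order asked, and still so for the second after the job is handed in, while the arm keeps its last pose, push and grip.
It also fails if it takes over 54 s, if anything falls off the work surface, if the arm or the gripper's body presses on something with over 40 N, if the wrist force passes 120 N, or if a joint passes its speed limit or range.

## Working session

There is one attempt and no reset: what is moved stays moved. The work goes in short steps, Python scripts to look and compute and a shell command to move; the robot and the scene stay as the last step left them, time stands still between calls to the robot, and variables do not carry over. Pictures are saved under pics/ and viewed, at most 10 in all, crops included, and the job is handed in when it is done.

```bash
mkdir -p pics; ls
cat > h.py <<'E'
import numpy as np, cv2
from cell import robot
from scipy.spatial.transform import Rotation as R
def cam(n,save=None):
    c=robot.read_camera(n)
    c={k:(np.array(v) if k!='k1' else v) for k,v in c.items()}
    if save: cv2.imwrite(save,c['frame'])
    return c
def ray(c,u,v):
    K=c['mtx'];x=(u-K[0,2])/K[0,0];y=(v-K[1,2])/K[1,1];a,b=x,y
    for _ in range(20):
        s=1+c['k1']*(a*a+b*b);a,b=x/s,y/s
    d=c['rotation']@np.array([a,b,1]);return c['origin'],d/np.linalg.norm(d)
def onz(c,u,v,z):
    o,d=ray(c,u,v);return o+d*(z-o[2])/d[2]
def two(r1,r2):
    (o1,d1),(o2,d2)=r1,r2
    A=np.stack([d1,-d2],1);s=np.linalg.lstsq(A,o2-o1,rcond=None)[0]
    p,q=o1+s[0]*d1,o2+s[1]*d2;return (p+q)/2,np.linalg.norm(p-q)
def proj(c,p):
    q=c['rotation'].T@(np.array(p)-c['origin']);a,b=q[:2]/q[2];s=1+c['k1']*(a*a+b*b)
    return c['mtx'][0,0]*a*s+c['mtx'][0,2],c['mtx'][1,1]*b*s+c['mtx'][1,2]
E
python3 - <<'E'
from h import *
np.set_printoptions(precision=4,suppress=True)
for n in ("scene","side","wrist"):
    c=cam(n,f"pics/{n}0.png");print(n,c['frame'].shape,c['origin'],c['rotation'][:,2],c['mtx'][0,0],c['k1'])
    np.savez(f"{n}0.npz",**c)
print(robot.sense())
E
```

```text
picsTraceback (most recent call last):
  File "<stdin>", line 4, in <module>
IndexError: too many indices for array: array is 1-dimensional, but 2 were indexed
```

Run:
```python
from h import *
np.set_printoptions(precision=4,suppress=True)
for n in ("scene","side","wrist"):
    c=cam(n,f"pics/{n}0.png");print(n,c['frame'].shape,c['origin'],c['rotation'],c['mtx'],c['k1'])
    np.savez(f"{n}0.npz",**c)
print(robot.sense())
```

```text
scene (384, 512, 3) [-0.2474  0.8571  0.6616] [-115.0737   -0.3332 -142.8264] [[472.3134   0.     250.8265]
 [  0.     472.3134 189.8152]
 [  0.       0.       1.    ]] -0.026078285091493365
side (384, 512, 3) [ 0.3525 -1.2471  0.5547] [-110.932     1.0291   -5.9635] [[386.2379   0.     261.823 ]
 [  0.     386.2379 188.8045]
 [  0.       0.       1.    ]] -0.016322630731134206
wrist (384, 512, 3) [ 0.3345 -0.532   0.3843] [166.1003   0.1164 -63.6362] [[329.989    0.     257.4884]
 [  0.     329.989  187.1798]
 [  0.       0.       1.    ]] -0.0954982998128645
{'t': 0.2, 'joints': array([-64.6841,  24.2675,  93.4121,   0.0025,  62.372 ,  -1.0906]), 'joint_velocities': array([ 0.0465, -0.0943, -0.2545,  0.0304,  0.05  ,  0.0026]), 'effort': array([  0.0006, -54.4513, -27.3663,   0.0643,   0.0213,  -0.0001]), 'ee_pos': array([ 0.2778, -0.5595,  0.2222]), 'tcp_rot': array([-179.9485,   -0.0032,   26.4053]), 'contact_force': array([ 0.0838,  0.3249, -0.8559]), 'ft_torque': array([ 0.0372,  0.0126, -0.0054]), 'gripper_force': 0.0, 'grip_width': 0.08801012180686182}
```

View pics/scene0.png

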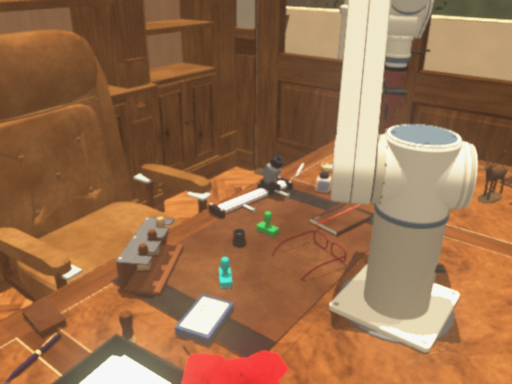

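View pics/side0.png

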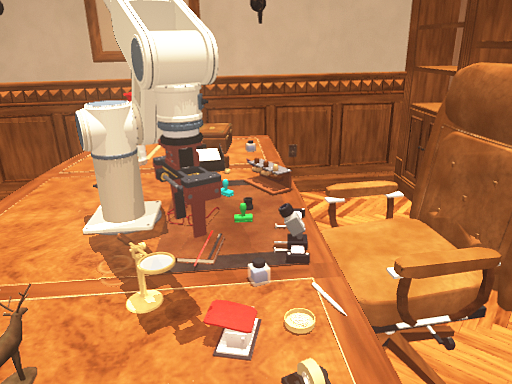

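```bash
sed -i "s/    if save/    c['rotation']=R.from_euler('xyz',c['rotation'],degrees=True).as_matrix()\n    if save/" h.py
cat >> h.py <<'E'
def load(n):
    c=dict(np.load(n));
    if c['rotation'].ndim==1:c['rotation']=R.from_euler('xyz',c['rotation'],degrees=True).as_matrix()
    return c
np.set_printoptions(precision=4,suppress=True)
E
python3 - <<'E'
from h import *
s=load('scene0.npz');d=load('side0.npz')
for n,u,v,z in [('rackL',160,220,.1),('h1',160,222,.1),('h2',151,235,.1),('h3',142,249,.1),('cam',272,160,.13),('railnear',215,210,.03),('railfar',290,185,.03),('loupe',239,240,.02),('bottle',323,184,.03),('base',397,300,0)]:
    print(n,onz(s,u,v,z))
for n,u,v,z in [('cam',293,210,.13),('rack',270,168,.09),('loupe',248,203,.02),('bottle',259,272,.03),('base',123,215,0)]: print(n,onz(d,u,v,z))
f=s['frame'][130:300,90:350];g=d['frame'][120:290,170:330]
a=cv2.resize(f,None,fx=3,fy=3,interpolation=2);b=cv2.resize(g,None,fx=3,fy=3,interpolation=2)
cv2.imwrite('pics/z1.png',a);cv2.imwrite('pics/z2.png',b)
E
```

```text
rackL [0.5458 0.1762 0.1   ]
h1 [0.5383 0.1832 0.1   ]
h2 [0.5086 0.239  0.1   ]
h3 [0.4785 0.2925 0.1   ]
cam [ 0.5159 -0.2622  0.13  ]
railnear [ 0.5638 -0.0475  0.03  ]
railfar [ 0.4876 -0.3277  0.03  ]
loupe [0.4156 0.0277 0.02  ]
bottle [ 0.4071 -0.4003  0.03  ]
base [-0.0004 -0.0115  0.    ]
cam [ 0.5265 -0.3127  0.13  ]
rack [0.5258 0.1843 0.09  ]
loupe [0.4251 0.0119 0.02  ]
bottle [ 0.4199 -0.4444  0.03  ]
base [-0.0107  0.0158  0.    ]
```

View pics/z1.png

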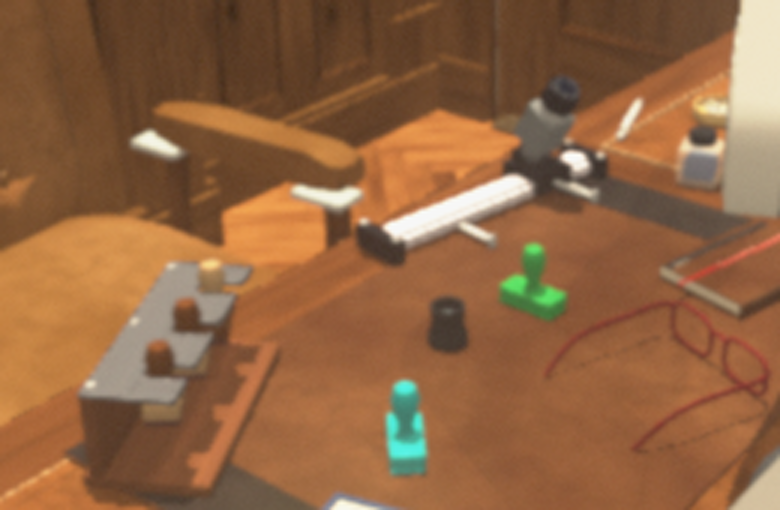

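```bash
python3 -m handwheel '[{"offset":[34,-23.3,-4],"dr":[0,0,41],"fingers":-1},{"offset":[34,-23.3,-4],"dr":[0,0,41],"fingers":-1},{"offset":[34,-23.3,-4],"dr":[0,0,41],"fingers":-1},{"offset":[34,-23.3,-4],"dr":[0,0,41],"fingers":-1},{"offset":[34,-23.3,-4],"dr":[0,0,41],"fingers":-1},{"offset":[34,-23.3,-4],"dr":[0,0,41],"fingers":-1},{"offset":[34,-23.3,-4],"dr":[0,0,41],"fingers":-1},{"offset":[34,-23.3,-4],"dr":[0,0,41],"fingers":-1},{"offset":[34,-23.3,-4],"dr":[0,0,41],"fingers":-1},{"offset":[34,-23.3,-4],"dr":[0,0,41],"fingers":-1}]' 20
python3 - <<'E'
from h import *
c=cam("wrist","pics/w1.png");np.savez("w1.npz",**c);print(c['origin'],c['rotation'],robot.sense()['ee_pos'])
c=cam("scene","pics/s1.png");np.savez("s1.npz",**c)
E
```

```text
t: 1.2
ee_pos: [0.4801, -0.1976, 0.263]
tcp_rot: [-180.0, -0.0, -14.4]
contact_force: [0.5, -0.0, -0.2]
grip_width: 0.0877
gripper_force: 0.0
[ 0.5413 -0.2151  0.4253] [[-0.2488 -0.9403 -0.2323]
 [-0.9685  0.2414  0.0603]
 [-0.0006  0.24   -0.9708]] [ 0.4793 -0.199   0.2627]
```

View pics/w1.png

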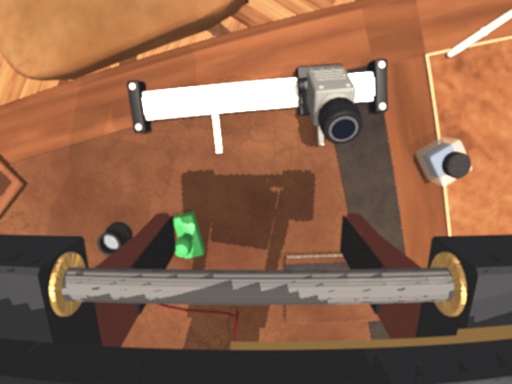

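Run:
```python
from h import *
c=load('w1.npz');f=c['frame']
a=cv2.resize(f[50:170,280:400],None,fx=4.5,fy=4.5,interpolation=cv2.INTER_CUBIC);b=cv2.resize(f[80:170,190:240],None,fx=5,fy=5,interpolation=cv2.INTER_CUBIC)
o=np.zeros((540,800,3),np.uint8);o[:,:540]=a;o[:450,545:795]=b;cv2.imwrite('pics/z3.png',o)
g=f.min(2).astype(int)
# rail edges by column
T=[];B=[]
for u in list(range(155,205,5))+list(range(230,290,5)):
    col=g[70:140,u];w=np.where(col>200)[0]
    if len(w):T.append((u,70+w[0]-.5));B.append((u,70+w[-1]+.5))
for n,E in (('T',T),('B',B)):
    P=np.array([onz(c,u,v,.03)[:2] for u,v in E]);vx,vy,x,y=cv2.fitLine(P.astype(np.float32),2,0,.01,.01).ravel();print(n,x,y,np.degrees(np.arctan2(vy,vx)),len(P))
# white end of strip
for v in range(120,158,2):
    w=np.where(g[v,205:235]>150)[0];w and 0 if False else None
    print(v,w+205 if len(w) else None,end=';')
for n,u,v,z in (('tab',219,152,.014),('tabbase',215,115,.014),('pointer',321,143,.019),('lens',343,123,.131),('br1',138,107,.03),('br2',381,86,.03)): print(n,onz(c,u,v,z))
```

```text
T 0.57762563 -0.18047379 80.37423 22
B 0.544521 -0.1712251 80.361595 22
120 [212 213 214 215 216 217 218 219];122 [212 213 214 215 216 217 218 219];124 [212 213 214 215 216 217 218 219];126 [213 214 215 216 217 218 219];128 [213 214 215 216 217 218 219 220];130 [213 214 215 216 217 218 219 220];132 [213 214 215 216 217 218 219 220];134 [213 214 215 216 217 218 219 220];136 [214 215 216 217 218 219 220 221];138 [214 215 216 217 218 219 220 221];140 [214 215 216 217 218 219 220 221];142 [214 215 216 217 218 219 220 221];144 [215 216 217 218 219 220 221];146 [215 216 217 218 219 220 221 222];148 [215 216 217 218 219 220 221 222];150 [215 216 217 218 219 220 221 222];152 [215 216 217 218 219 220 221 222];154 None;156 None;tab [ 0.499  -0.1542  0.014 ]
tabbase [ 0.5441 -0.1618  0.014 ]
pointer [ 0.479  -0.2798  0.019 ]
lens [ 0.5088 -0.2847  0.131 ]
br1 [ 0.5768 -0.0778  0.03  ]
br2 [ 0.5291 -0.3612  0.03  ]
```

View pics/z3.png

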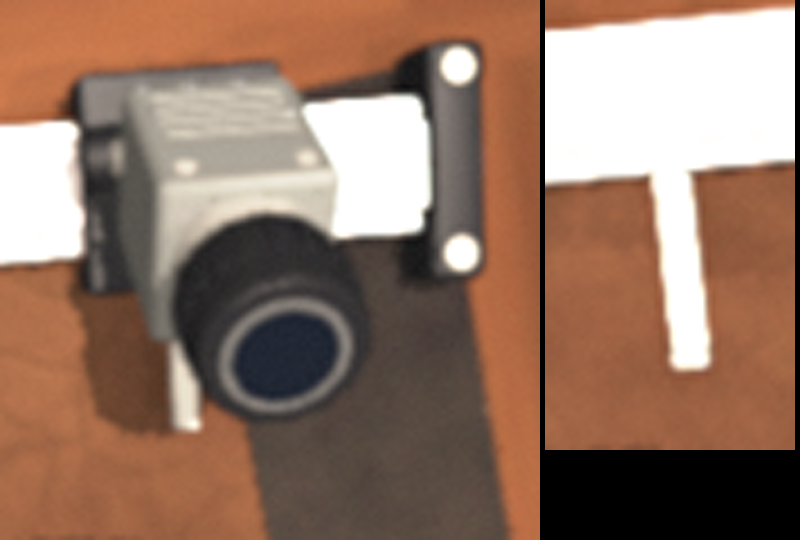

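Run:
```python
from h import *
c=load('w1.npz');a=np.radians(80.37);Y=np.array([np.cos(a),np.sin(a)]);X=np.array([np.sin(a),-np.cos(a)])
for n,u,v,z in (('tabend',219,153.3,.014),('tabmid',216.5,134,.014),('pointer',321.5,145.5,.019),('pointer up',321,130,.019),('lens',343.8,127.8,.131),('br1',138,107,.03),('br2',381,86,.03),('hous1',280+187/4.5,50+165/4.5,.105),('hous2',280+307/4.5,50+157/4.5,.105)):
    p=onz(c,u,v,z);print(n,p,'X %.4f Y %.4f'%(p[:2]@X,p[:2]@Y))
# scene view checks
```

```text
tabend [ 0.4974 -0.1537  0.014 ] X 0.5161 Y -0.0683
tabmid [ 0.5213 -0.1573  0.014 ] X 0.5403 Y -0.0679
pointer [ 0.4759 -0.2797  0.019 ] X 0.5159 Y -0.1962
pointer up [ 0.4946 -0.2831  0.019 ] X 0.5350 Y -0.1964
lens [ 0.5045 -0.2846  0.131 ] X 0.5450 Y -0.1962
br1 [ 0.5768 -0.0778  0.03  ] X 0.5817 Y 0.0198
br2 [ 0.5291 -0.3612  0.03  ] X 0.5821 Y -0.2676
hous1 [ 0.5441 -0.2779  0.105 ] X 0.5829 Y -0.1829
hous2 [ 0.5397 -0.3029  0.105 ] X 0.5828 Y -0.2083
```

```bash
python3 -m handwheel '[{"offset":[6.65,7.5,0],"dr":[0,0,-4.8],"fingers":-1},{"offset":[6.65,7.5,0],"dr":[0,0,-4.8],"fingers":-1},{"offset":[6.65,7.5,2],"dr":[0,0,-4.8],"fingers":-1},{"offset":[6.65,7.5,6],"dr":[0,0,-4.8],"fingers":-1},{"offset":[6.65,7.5,9],"dr":[0,0,-4.8],"fingers":-1},{"offset":[6.65,7.5,12],"dr":[0,0,-4.8],"fingers":-1},{"offset":[6.65,7.5,15],"dr":[0,0,-4.8],"fingers":-1},{"offset":[6.65,7.5,17.5],"dr":[0,0,-4.8],"fingers":-1},{"offset":[6.65,7.5,18.7],"dr":[0,0,-4.8],"fingers":-1},{"offset":[6.65,7.5,18.7],"dr":[0,0,-4.8],"fingers":-1}]' 20
python3 -m handwheel '[{"offset":[0,0,0],"dr":[0,0,0],"fingers":1},{"offset":[0,0,0],"dr":[0,0,0],"fingers":1},{"offset":[0,0,0],"dr":[0,0,0],"fingers":1},{"offset":[0,0,0],"dr":[0,0,0],"fingers":1},{"offset":[0,0,0],"dr":[0,0,0],"fingers":1},{"offset":[0,0,0],"dr":[0,0,0],"fingers":1}]' 15
```

```text
t: 2.3
ee_pos: [0.5225, -0.2898, 0.0739]
tcp_rot: [-179.9, 0.2, -9.9]
contact_force: [0.1, 0.1, -0.2]
grip_width: 0.0881
gripper_force: 0.0
t: 2.9
ee_pos: [0.5245, -0.289, 0.076]
tcp_rot: [-180.0, -0.0, -9.8]
contact_force: [1.1, 2.6, 0.9]
grip_width: 0.0432
gripper_force: 1.2
```

```bash
python3 -m handwheel '[{"offset":[0,0,0],"dr":[0,0,0],"fingers":1},{"offset":[0,0,0],"dr":[0,0,0],"fingers":1},{"offset":[0,-1,0],"dr":[0,0,0],"fingers":1},{"offset":[0,-3,0],"dr":[0,0,0],"fingers":1},{"offset":[0,-5,0],"dr":[0,0,0],"fingers":1},{"offset":[0,-7,0],"dr":[0,0,0],"fingers":1},{"offset":[0,-9,0],"dr":[0,0,0],"fingers":1},{"offset":[0,-11,0],"dr":[0,0,0],"fingers":1},{"offset":[0,-12,0],"dr":[0,0,0],"fingers":1},{"offset":[0,-12,0],"dr":[0,0,0],"fingers":1}]' 15
python3 -m handwheel '[{"offset":[0,0,0],"dr":[0,0,0],"fingers":1},{"offset":[0,0,0],"dr":[0,0,0],"fingers":1}]'
python3 - <<'E'
from h import *
w=cam('wrist','pics/w2.png');s=cam('scene','pics/s2.png');np.savez('w2.npz',**w);np.savez('s2.npz',**s)
a=np.radians(80.37);Y=np.array([np.cos(a),np.sin(a)]);p=robot.sense()['ee_pos'];print(p,p[:2]@Y)
z=cv2.resize(s['frame'][150:240,190:320],None,fx=4,fy=4,interpolation=2)
o=np.zeros((560,800,3),np.uint8);o[:360,:520]=z
g=w['frame'];o[200:,:][:0]=0
o[368:560,:256]=cv2.resize(g,(256,192))
o[368:560,260:800]=cv2.resize(g[60:188,100:460],(540,192))
cv2.imwrite('pics/z4.png',o)
E
```

```text
t: 3.9
ee_pos: [0.5447, -0.1691, 0.0759]
tcp_rot: [-180.0, 0.0, -9.7]
contact_force: [-1.7, 3.8, 5.0]
grip_width: 0.0399
gripper_force: 15.0
t: 4.1
ee_pos: [0.5445, -0.1699, 0.0759]
tcp_rot: [-180.0, 0.0, -9.8]
contact_force: [-1.6, 2.5, 5.8]
grip_width: 0.04
gripper_force: 15.0
[ 0.5445 -0.17    0.0759] -0.07651837232635642
```

View pics/z4.png

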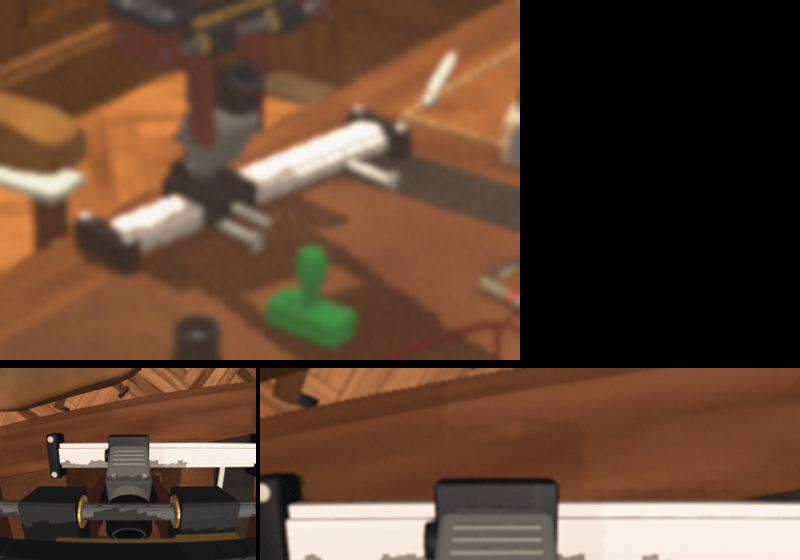

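```bash
python3 -m handwheel '[{"offset":[0,-0.4,0],"dr":[0,0,0],"fingers":1},{"offset":[0,-0.8,0],"dr":[0,0,0],"fingers":1},{"offset":[0,-0.85,0],"dr":[0,0,0],"fingers":1},{"offset":[0,-0.85,0],"dr":[0,0,0],"fingers":1}]' 15
python3 - <<'E'
from h import *
a=np.radians(80.37);Y=np.array([np.cos(a),np.sin(a)]);X=np.array([np.sin(a),-np.cos(a)]);p=robot.sense()['ee_pos'];print(p,p[:2]@Y)
s=load('s2.npz')
for u,v,z in ((256.75,205.5,.019),(254.5,211.3,.014)):
  q=onz(s,u,v,z)[:2];print(q@X,q@Y)
E
```

```text
t: 4.6
ee_pos: [0.5458, -0.1622, 0.0759]
tcp_rot: [180.0, 0.0, -9.8]
contact_force: [-3.1, 0.9, 5.9]
grip_width: 0.0398
gripper_force: 15.0
[ 0.5458 -0.1622  0.0759] -0.06857177024014612
0.5184452310894143 -0.07631256752012931
0.5027948788707214 -0.05215700169595109
```

```bash
python3 -m handwheel '[{"offset":[0,0,0],"dr":[0,0,0],"fingers":-1},{"offset":[0,0,0],"dr":[0,0,0],"fingers":-1},{"offset":[0,0,0],"dr":[0,0,0],"fingers":-1},{"offset":[0,0,0],"dr":[0,0,0],"fingers":-1},{"offset":[0,0,-5],"dr":[0,0,0],"fingers":-1},{"offset":[0,0,-10],"dr":[0,0,0],"fingers":-1},{"offset":[0,0,-15],"dr":[0,0,0],"fingers":-1},{"offset":[-3,0,-19],"dr":[0,0,0],"fingers":-1},{"offset":[-7,0,-20],"dr":[0,0,0],"fingers":-1},{"offset":[-7,0,-20],"dr":[0,0,0],"fingers":-1}]' 15
python3 - <<'E'
from h import *
w=cam('wrist','pics/w3.png');np.savez('w3.npz',**w)
o=cv2.resize(w['frame'][20:220,60:460],None,fx=2,fy=2,interpolation=2)
cv2.imwrite('pics/z5.png',o)
E
```

```text
t: 5.6
ee_pos: [0.4744, -0.1501, 0.2776]
tcp_rot: [180.0, -0.1, -9.8]
contact_force: [-0.2, -1.2, -0.1]
grip_width: 0.0879
gripper_force: 0.0
```

View pics/z5.png

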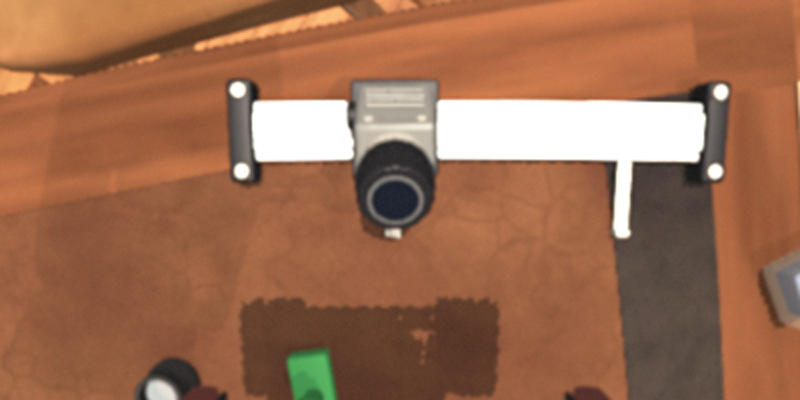

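Run:
```python
from h import *
a=np.radians(80.37);Y=np.array([np.cos(a),np.sin(a)]);X=np.array([np.sin(a),-np.cos(a)])
c=load('w3.npz')
g=c['frame'].min(2)
print(g[130:142,248:266])
gray=cv2.cvtColor(c['frame'],6)
for n,u,v,z in (('tip?',256.7,138.5,.016),('park',371,137,.014),('lens',257.5,120,.131),('h1',60+367/2,20+118/2,.105),('h2',60+421/2,20+118/2,.105)):
  q=onz(c,u,v,z);print(n,q,q[:2]@X,q[:2]@Y)
# bolts
```

```text
[[ 59  73  90  99 102 101  96  91  89  88  90  92  91  96 104 105  95  82]
 [ 49  54  62  71  84  94  96  98 103 105 106 102 100  90  87  76  65  55]
 [ 46  47  47  51  56  66  68  74  81  80  80  74  73  65  60  51  50  49]
 [ 42  43  46  45  52  59  59  65  75  76  78  70  57  45  45  48  47  56]
 [ 42  41  41  45  70 100 103 112 129 136 138 124  87  46  43  46  50  62]
 [ 42  44  38  45  99 148 152 163 182 193 197 180 115  55  41  50  57  64]
 [ 45  42  38  51 115 172 179 181 198 209 213 197 128  55  45  57  61  64]
 [ 41  42  38  46 100 155 166 167 181 192 204 200 133  64  53  61  65  64]
 [ 50  44  41  46  69 101 111 120 136 150 170 177 124  66  61  63  65  66]
 [ 58  55  50  46  51  55  58  64  77  89 106 115  91  68  64  65  66  67]
 [ 65  61  59  57  56  54  49  51  53  58  62  67  65  63  69  65  68  69]
 [ 63  65  65  63  62  62  61  59  61  61  63  63  64  67  67  66  64  69]]
tip? [ 0.4971 -0.1545  0.016 ] 0.5159030745640649 -0.06920336294749294
park [ 0.4741 -0.3012  0.014 ] 0.5177986094469232 -0.21763395409981623
lens [ 0.5244 -0.1603  0.131 ] 0.5438712909326778 -0.07034099680879499
h1 [ 0.5649 -0.1535  0.105 ] 0.582583936194263 -0.05681981267073727
h2 [ 0.5604 -0.1795  0.105 ] 0.5824758592056706 -0.08319268453642782
```

Run:
```python
from h import *
s=cam('scene','pics/s4.png');np.savez('s4.npz',**s)
o=np.zeros((600,800,3),np.uint8)
o[:,:]=cv2.resize(s['frame'][185:230,220:280],(800,600),interpolation=2)
d=cam('side');np.savez('d4.npz',**d)
e=d['frame'][195:275,255:320];o[:320,540:800]=cv2.resize(e,(260,320),interpolation=2)
cv2.imwrite('pics/z6.png',o)
a=np.radians(80.37);Y=np.array([np.cos(a),np.sin(a)]);X=np.array([np.sin(a),-np.cos(a)])
for P in ((.516,-.0683,.019),(.516,-.0683,.014),(.516,-.0683,0)):
  p=[*(P[0]*X+P[1]*Y),P[2]];print(proj(s,p),proj(d,p))
```

```text
(np.float64(255.38116644191823), np.float64(206.59800875764128)) (np.float64(274.4988975320184), np.float64(222.28529983759165))
(np.float64(255.36457202135517), np.float64(208.08803375029203)) (np.float64(274.5086101064537), np.float64(223.71074303893124))
(np.float64(255.31836035908833), np.float64(212.2362474743878)) (np.float64(274.53562405725154), np.float64(227.679668826392))
```

View pics/z6.png

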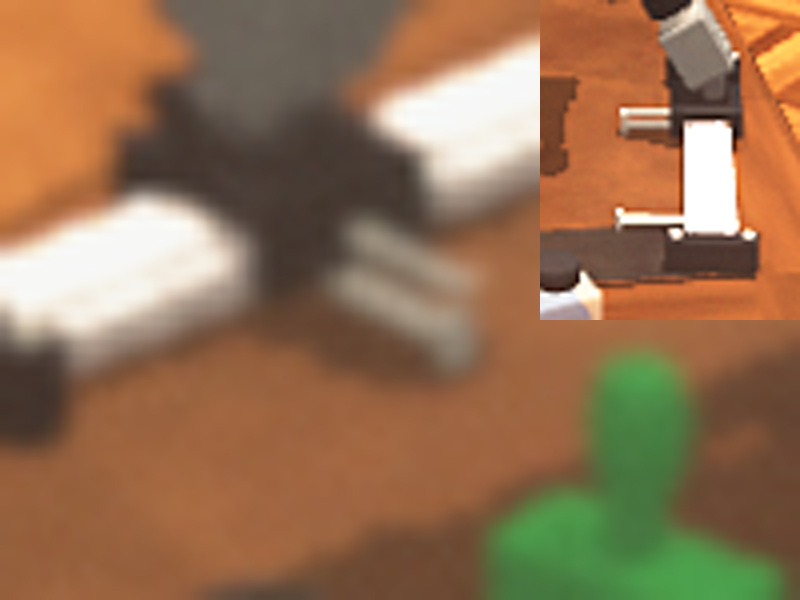

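```bash
python3 -m handwheel '[{"offset":[-4,0,3],"dr":[0,0,0],"fingers":-1},{"offset":[-8,0,6],"dr":[0,0,0],"fingers":-1},{"offset":[-8,0,10],"dr":[0,0,0],"fingers":-1},{"offset":[-8,0,14],"dr":[0,0,0],"fingers":-1},{"offset":[-8,0,14],"dr":[0,0,0],"fingers":-1},{"offset":[-8,0,14],"dr":[0,0,0],"fingers":-1}]' 15
python3 - <<'E'
from h import *
w=cam('wrist','pics/w5.png');np.savez('w5.npz',**w)
a=np.radians(80.37);Y=np.array([np.cos(a),np.sin(a)]);X=np.array([np.sin(a),-np.cos(a)])
p=[*(.516*X-.0683*Y),.019];u,v=map(int,proj(w,p));print(u,v)
o=cv2.resize(w['frame'][max(v-60,0):v+40,u-60:u+60],None,fx=5,fy=5,interpolation=2)
cv2.imwrite('pics/z7.png',o)
E
```

```text
t: 6.35
ee_pos: [0.3986, -0.1371, 0.1352]
tcp_rot: [-180.0, 0.2, -9.8]
contact_force: [0.0, 0.4, -0.1]
grip_width: 0.0877
gripper_force: 0.0
255 59
```

View pics/z7.png

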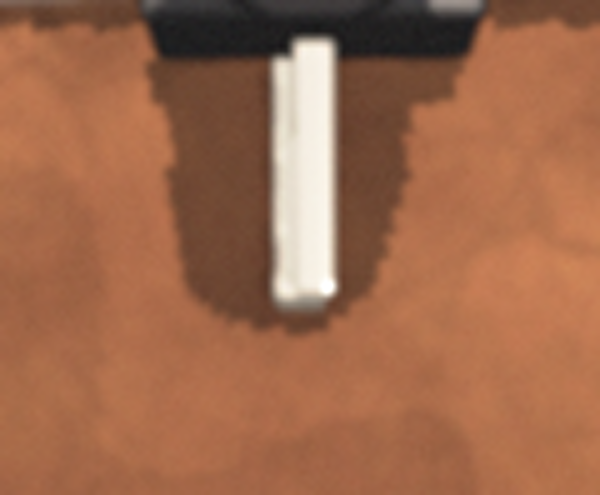

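```bash
python3 -m handwheel '[{"offset":[0,-0.28,-5],"dr":[0,0,0],"fingers":-1},{"offset":[4,-0.28,-8],"dr":[0,0,0],"fingers":-1},{"offset":[9,-0.28,-8],"dr":[0,0,0],"fingers":-1},{"offset":[14,-0.28,-8],"dr":[0,0,0],"fingers":-1},{"offset":[14.9,-0.28,-8],"dr":[0,0,0],"fingers":-1},{"offset":[14.9,-0.28,-4],"dr":[0,0,0],"fingers":-1},{"offset":[14.9,-0.28,0],"dr":[0,0,0],"fingers":-1},{"offset":[14.9,-0.28,4],"dr":[0,0,0],"fingers":-1},{"offset":[14.9,-0.28,5.8],"dr":[0,0,0],"fingers":-1},{"offset":[14.9,-0.28,5.8],"dr":[0,0,0],"fingers":-1}]' 15
python3 -m handwheel '[{"offset":[0,0,0],"dr":[0,0,0],"fingers":1},{"offset":[0,0,0],"dr":[0,0,0],"fingers":1},{"offset":[0,0,0],"dr":[0,0,0],"fingers":1},{"offset":[0,0,0],"dr":[0,0,0],"fingers":1},{"offset":[0,0,0],"dr":[0,0,0],"fingers":1},{"offset":[0,0,0],"dr":[0,0,0],"fingers":1},{"offset":[0,0,0],"dr":[0,0,0],"fingers":1},{"offset":[0,0,0],"dr":[0,0,0],"fingers":1},{"offset":[0,0,0],"dr":[0,0,0],"fingers":1}]' 15
python3 - <<'E'
from h import *
a=np.radians(80.37);Y=np.array([np.cos(a),np.sin(a)]);X=np.array([np.sin(a),-np.cos(a)]);p=robot.sense()['ee_pos'];print(p,p[:2]@X,p[:2]@Y)
E
```

```text
t: 7.4
ee_pos: [0.5441, -0.1592, 0.0766]
tcp_rot: [-180.0, 0.2, -9.8]
contact_force: [0.1, -0.2, 0.3]
grip_width: 0.0878
gripper_force: 0.0
t: 8.3
ee_pos: [0.5458, -0.16, 0.078]
tcp_rot: [180.0, -0.0, -9.8]
contact_force: [-1.3, -1.8, 6.0]
grip_width: 0.0401
gripper_force: 15.0
[ 0.5458 -0.16    0.078 ] 0.5648635981678815 -0.06640694989071545
```

```bash
python3 -m handwheel '[{"offset":[0,0,0],"dr":[0,0,0],"fingers":-1},{"offset":[0,0,0],"dr":[0,0,0],"fingers":-1},{"offset":[0,0,0],"dr":[0,0,0],"fingers":-1},{"offset":[0,0,0],"dr":[0,0,0],"fingers":-1},{"offset":[0,0,-5],"dr":[0,0,0],"fingers":-1},{"offset":[0,0,-10],"dr":[0,0,0],"fingers":-1},{"offset":[0,0,-14],"dr":[0,0,0],"fingers":-1},{"offset":[-5,0,-14],"dr":[0,0,0],"fingers":-1},{"offset":[-10,0,-14],"dr":[0,0,0],"fingers":-1},{"offset":[-14,0,-10],"dr":[0,0,0],"fingers":-1}]' 15
python3 -m handwheel '[{"offset":[0,0,0],"dr":[0,0,0],"fingers":-1},{"offset":[0,0,0],"dr":[0,0,0],"fingers":-1}]' 15
python3 - <<'E'
from h import *
w=cam('wrist','pics/w6.png');np.savez('w6.npz',**w)
a=np.radians(80.37);Y=np.array([np.cos(a),np.sin(a)]);X=np.array([np.sin(a),-np.cos(a)])
p=[*(.516*X-.0664*Y),.019];u,v=map(int,proj(w,p));print(u,v)
o5=load('w5.npz')
g=w['frame'].min(2);print(g[v-25:v+8:3,u-9:u+10])
g=o5['frame'].min(2);print(g[30:62:3,195+50:195+72])
E
```

```text
t: 9.3
ee_pos: [0.4126, -0.1369, 0.1851]
tcp_rot: [179.9, -0.4, -9.8]
contact_force: [1.1, -0.6, -1.3]
grip_width: 0.0877
gripper_force: 0.0
t: 9.5
ee_pos: [0.4115, -0.1364, 0.1821]
tcp_rot: [-180.0, 0.1, -9.8]
contact_force: [1.0, -0.3, -0.0]
grip_width: 0.0878
gripper_force: 0.0
256 80
[[ 52  49  47  47  46  53 104 163 200 224 228 229 231 229 198 133  67  49
   49]
 [ 49  51  51  50  42  46  90 144 196 227 231 230 231 229 199 133  67  47
   48]
 [ 54  52  50  48  43  47  85 142 193 227 230 229 230 229 199 133  71  49
   49]
 [ 53  51  52  50  45  48  85 141 192 227 230 228 230 229 201 135  72  50
   50]
 [ 51  53  49  47  43  45  84 140 189 227 230 230 231 231 201 133  71  48
   52]
 [ 51  52  52  45  43  48  82 138 190 225 230 230 231 230 201 134  73  50
   49]
 [ 49  50  48  46  42  42  83 142 193 228 231 229 231 231 205 136  73  48
   48]
 [ 52  46  47  49  43  46  82 141 193 228 231 229 230 230 201 136  74  49
   48]
 [ 46  43  42  44  41  43  74 120 154 174 184 197 201 194 171 116  61  46
   52]
 [ 47  46  45  40  41  40  41  44  48  49  46  47  47  51  53  54  54  57
   66]
 
[... 404 characters left out ...]
2 228 230 232 233 225 165  90
   53  49  51  49]
 [ 52  51  49  54 113 177 204 209 206 211 222 228 229 230 234 226 165  92
   52  48  50  51]
 [ 53  51  46  53 111 182 215 215 208 212 223 227 228 231 234 225 167  94
   50  52  50  52]
 [ 53  50  45  48  98 161 198 207 206 211 223 228 229 231 234 226 166  92
   52  52  51  54]
 [ 47  48  47  46  86 148 192 207 205 209 222 228 230 231 234 227 167  92
   52  50  51  51]
 [ 49  49  41  47  92 160 198 204 201 208 222 228 229 230 234 227 169  92
   52  50  52  51]
 [ 47  46  42  50 112 185 223 226 215 204 210 217 220 226 253 255 241 123
   51  46  49  51]
 [ 48  50  47  48  69 103 127 137 135 128 124 124 124 121 110  80  53  47
   53  54  61  66]]
```

```bash
python3 -m handwheel '[{"offset":[-6.6,-31,-4],"dr":[0,0,-38],"fingers":-1},{"offset":[-6.6,-31,-4],"dr":[0,0,-38],"fingers":-1},{"offset":[-6.6,-31,-4],"dr":[0,0,-38],"fingers":-1},{"offset":[-6.6,-31,-4],"dr":[0,0,-38],"fingers":-1},{"offset":[-6.6,-31,-4],"dr":[0,0,-38],"fingers":-1},{"offset":[-6.6,-31,-4],"dr":[0,0,-38],"fingers":-1},{"offset":[-6.6,-31,-4],"dr":[0,0,-38],"fingers":-1},{"offset":[-6.6,-31,-4],"dr":[0,0,-38],"fingers":-1},{"offset":[-6.6,-31,-4],"dr":[0,0,-38],"fingers":-1},{"offset":[-6.6,-31,-4],"dr":[0,0,-38],"fingers":-1}]' 15
python3 - <<'E'
from h import *
w=cam('wrist','pics/w7.png');np.savez('w7.npz',**w)
s=cam('scene','pics/s7.png');np.savez('s7.npz',**s)
o=np.zeros((600,800,3),np.uint8)
o[:384,:512]=w['frame'];o[:300,512:800]=cv2.resize(s['frame'][190:300,100:206],(288,300),interpolation=2)
cv2.imwrite('pics/z8.png',o[:384])
E
```

```text
t: 10.55
ee_pos: [0.4005, 0.1794, 0.2224]
tcp_rot: [180.0, -0.0, 28.2]
contact_force: [-0.1, -0.3, 0.7]
grip_width: 0.0877
gripper_force: 0.0
```

View pics/z8.png

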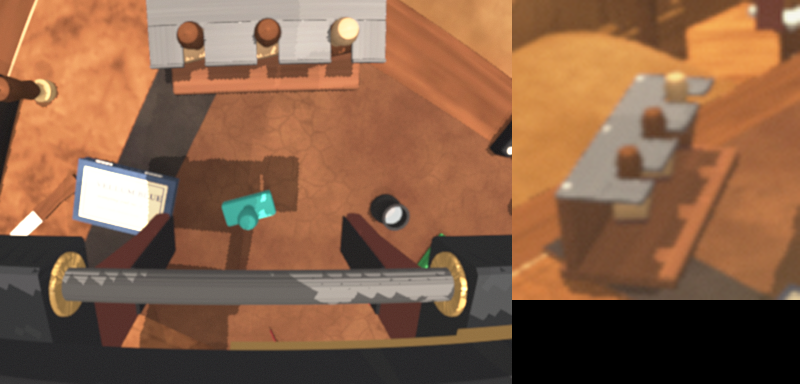

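Run:
```python
from h import *
f=load('w7.npz')['frame'].astype(int)
for u in (190,267,344):
    print(u)
    for v in range(20,76,2):
        print(v,' '.join('%3d,%3d,%3d'%tuple(f[v,k][::-1]) for k in range(u-15,u+16,5)))
```

```text
190
20 180,171,161 180,169,161 173,162,153 166,152,144 177,167,158 182,172,163 182,172,163
22 182,173,163 182,172,164 147,105, 86 127, 77, 52 126,108, 98 189,178,168 188,178,168
24 157,149,140 171,152,140 168,100, 63 168,101, 64 107, 63, 41 186,175,165 191,180,171
26 180,169,162 165,115, 89 172,104, 67 175,104, 67 146, 87, 56 130,114,103 190,180,172
28 189,180,171 164, 98, 62 174,103, 66 177,108, 70 168, 99, 63  94, 60, 43 188,177,170
30 186,176,169 166,100, 63 176,106, 68 180,107, 68 170,102, 64  92, 56, 37 192,179,172
32 177,167,159 165, 99, 62 178,107, 69 185,111, 69 171,103, 67  93, 56, 37 194,184,173
34 177,165,157 166, 99, 64 160, 96, 60 179,107, 68 167,100, 64  95, 61, 40 192,181,171
36 177,166,158 158, 94, 59 162, 97, 61 173,104, 66 161, 95, 62  92, 56, 37 186,174,166
38 182,171,162 145, 85, 56 160, 96, 62 165, 98, 62 142, 85, 54  82, 49, 34 178,169,161
40 188,178,168 109, 64, 40 156, 94, 62 160, 95, 62 102, 62, 40  79, 51, 35 147,140,133
42 189,179,169  75, 48, 35 127, 76, 48 125, 75, 49  88, 57, 39  80, 52, 37 175,166,157
44 188,177,169 117,104, 94  77, 47, 32  78, 48, 34  
[... 5519 characters left out ...]
,181
60 181,170,161 135, 84, 59 128, 80, 56 128, 80, 56 126, 79, 54 176,165,157 184,173,165
62 130,117,108 125, 80, 55 126, 80, 55 126, 79, 56 127, 81, 57 145,120,110 137,117,107
64 122, 78, 54 127, 79, 55 128, 81, 56 126, 81, 55 128, 81, 56 204,125, 86 180,110, 76
66 125, 79, 56 126, 79, 56 123, 76, 53 125, 79, 55 123, 77, 54 214,132, 89 189,116, 80
68 125, 78, 55 124, 77, 53 124, 79, 53 124, 78, 54 126, 80, 56 212,130, 89 186,114, 78
70 128, 81, 57 129, 83, 57 129, 82, 59 130, 83, 59 130, 83, 59 222,136, 93 184,114, 77
72 129, 80, 57 132, 83, 59 132, 82, 60 131, 82, 58 131, 83, 60 219,135, 93 181,114, 78
74 126, 78, 55 127, 79, 56 126, 78, 55 127, 80, 55 126, 79, 55 215,131, 90 172,107, 74
```

Run:
```python
from h import *
w=load('w7.npz')
# handle z~.098 (widest, z=.05+.048)
H=[onz(w,u,v,.1) for u,v in ((189,33),(266.5,29),(343.5,28))]
for h in H: print(h)
P=np.array(H);d=P[0]-P[2];print(np.linalg.norm(d[:2]),np.degrees(np.arctan2(d[1],d[0]))-90, P[1]-(P[0]+P[2])/2)
# plate front edge rows
f=w['frame'].astype(int);E=[]
for u in list(range(158,178,3))+list(range(205,252,4))+list(range(285,328,4))+list(range(360,380,4)):
    col=f[40:90,u];sat=col[:,2]-col[:,0]
    k=np.argmax((sat>38)); E.append((u,40+k-.5))
print(E)
Q=np.array([onz(w,u,v,.081)[:2] for u,v in E],np.float32);vx,vy,x,y=cv2.fitLine(Q,cv2.DIST_HUBER,0,.01,.01).ravel()
ang=np.degrees(np.arctan2(vy,vx))%180;print('edge ang',ang-90,x,y)
yaw=np.radians(ang-90);X=np.array([np.cos(yaw),np.sin(yaw)]);Yv=np.array([-X[1],X[0]])
for h in H: print('handle dist behind edge',(h[:2]-[x,y])@X, h[:2]@Yv)
e=np.array([x,y])@X
for h in H:
  yy=h[:2]@Yv
  for name,xr,z in (('long top',-.030,.066),('long bot',-.030,.05),('short top',-.019,.066),('short bot',-.019,.05)):
    p=(e+.024+xr)*X+yy*Yv;print(name,'%.1f %.1f'%proj(w,[*p,z]),end='; ')
  print()
```

```text
[0.4819 0.2861 0.1   ]
[0.514  0.2316 0.1   ]
[0.5451 0.1769 0.1   ]
0.1261114261523795 30.043909846402315 [0.0005 0.0001 0.    ]
[(158, np.float64(68.5)), (161, np.float64(39.5)), (164, np.float64(39.5)), (167, np.float64(39.5)), (170, np.float64(39.5)), (173, np.float64(67.5)), (176, np.float64(67.5)), (205, np.float64(51.5)), (209, np.float64(66.5)), (213, np.float64(66.5)), (217, np.float64(66.5)), (221, np.float64(66.5)), (225, np.float64(65.5)), (229, np.float64(65.5)), (233, np.float64(65.5)), (237, np.float64(65.5)), (241, np.float64(65.5)), (245, np.float64(65.5)), (249, np.float64(64.5)), (285, np.float64(63.5)), (289, np.float64(63.5)), (293, np.float64(63.5)), (297, np.float64(63.5)), (301, np.float64(63.5)), (305, np.float64(63.5)), (309, np.float64(63.5)), (313, np.float64(63.5)), (317, np.float64(63.5)), (321, np.float64(63.5)), (325, np.float64(63.5)), (360, np.float64(62.5)), (364, np.float64(62.5)), (368, np.float64(62.5)), (372, np.float64(62.5)), (376, np.float64(62.5))]
edge ang 29.645737 0.48535058 0.23006463
handle dist behind edge 0.024751920357225232 0.01025367709816528
handle dist behind edge 0.025657882657192592 -0.0529694373544224
handle dist behind edge 0.025628317908971066 -0.11585470736377423
long top 198.3 75.3; long bot 201.2 76.7; short top 197.7 63.0; short bot 200.6 65.1; 
long top 266.3 73.0; long bot 265.9 74.6; short top 266.1 60.7; short bot 265.6 62.9; 
long top 333.9 71.8; long bot 330.2 73.4; short top 334.0 59.5; short bot 330.3 61.8;
```

Run:
```python
from h import *
f=load('w7.npz')['frame'].astype(int)
for u in (190,267,344):
  print(u);print('   ',' '.join('%3d'%k for k in range(u-26,u+27,2)))
  for v in range(44,96,2): print(v,' '.join('%3d'%f[v,k,2] for k in range(u-26,u+27,2)))
```

```text
190
    164 166 168 170 172 174 176 178 180 182 184 186 188 190 192 194 196 198 200 202 204 206 208 210 212 214 216
44 183 179 183 183 185 187 193 186 117  66  73  83  87  78  82  84  81  78  74  69 144 194 196 197 196 195 198
46 184 180 181 183 187 187 191 193 151  81  69  73  79  75  77  76  74  75  68 104 167 198 197 198 197 198 199
48 182 182 180 183 186 186 190 194 190 142 134 116  99  93  90  88  77  80 111 162 175 198 197 200 198 198 200
50 182 181 181 183 185 186 187 193 193 157 176 187 178 180 178 170 153 157 180 185 184 198 197 198 199 198 197
52 183 181 182 185 187 187 189 193 194 159 175 189 191 191 188 189 187 183 184 190 224 197 196 197 195 198 199
54 185 182 181 184 187 185 190 192 192 165 166 188 184 185 185 185 182 183 233 234 247 191 194 195 194 195 196
56 184 182 182 184 187 186 190 191 196 166 159 198 187 187 193 183 181 196 249 235 215 191 194 194 194 194 194
58 183 184 179 186 186 186 190 192 195 169 160 240 243 219 234 182 162 150 151 136 139 186 192 192 194 194 194
60 183 184 181 185 187 187 191 192 195 171 155 229 219 181 156 136 122 119 121 125 134 188 196 1
[... 7205 characters left out ...]
28 227 196 158 158 165 169 166 169
84 222 228 227 227 228 227 228 228 227 226 226 226 225 223 223 222 222 222 222 213 183 160 163 165 170 168 170
86 220 227 227 227 225 225 225 224 220 222 221 221 215 209 209 207 207 205 205 203 190 170 168 168 166 165 169
88 196 193 188 189 186 184 182 179 176 175 172 174 165 167 172 170 169 170 169 169 164 170 169 169 160 159 167
90 126 131 125 132 118 132 137 118 128 122 128 117 119 115 125 140 126 130 140 150 164 170 168 164 158 157 160
92 176 180 177 179 170 171 175 168 176 168 171 161 160 153 158 162 161 159 157 159 166 165 165 163 158 160 160
94 183 184 181 182 181 171 175 178 173 170 167 166 159 160 161 162 165 161 158 162 166 163 163 157 156 159 163
```

```bash
cat >> h.py <<'E'
YAW=np.radians(29.8);RX=np.array([np.cos(YAW),np.sin(YAW)]);RY=np.array([-RX[1],RX[0]])
O=np.array([.514,.2316])
def rk(x,y,z): return np.array([*(O+x*RX+y*RY),z])
E
python3 - <<'E'
from h import *
s=load('s7.npz');d=load('d4.npz');w=load('w7.npz')
print([tuple(np.round(proj(s,rk(*p)),1)) for p in ((-.024,.103,.085),(-.024,-.103,.085),(0,.064,.1),(0,-.064,.1))])
for nm,c,dy in (('scene',s,.014),('side',d,-.014)):
  for y0 in (.064,0,-.064):
    print(nm,y0)
    for z in (.061,.053):
      print(' ',z,' '.join('%d:%d,%d,%d'%(x*1000,*c['frame'][int(round(v)),int(round(u))][::-1]) for x in np.arange(-.048,.001,.004) for u,v in [proj(c,rk(x,y0+dy,z))]))
E
```

```text
[(np.float64(148.1), np.float64(263.8)), (np.float64(174.2), np.float64(218.5)), (np.float64(142.8), np.float64(247.4)), (np.float64(160.0), np.float64(220.0))]
scene 0.064
  0.061 -48:183,112,70 -44:157,99,63 -39:128,83,55 -35:124,81,55 -31:123,81,54 -27:125,80,54 -23:125,80,54 -19:117,80,56 -15:139,108,74 -11:152,120,84 -7:152,119,83 -3:157,123,83 0:159,123,84
  0.053 -48:152,95,61 -44:143,91,60 -39:120,78,53 -35:120,78,52 -31:124,80,54 -27:124,78,54 -23:123,79,52 -19:119,79,54 -15:116,83,58 -11:132,101,72 -7:134,102,73 -3:136,104,74 0:137,104,72
scene 0
  0.061 -48:186,114,70 -44:180,110,69 -39:148,93,61 -35:129,83,56 -31:137,87,58 -27:131,85,57 -23:122,79,53 -19:120,80,54 -15:133,101,70 -11:128,104,80 -7:122,106,92 -3:158,147,135 0:159,149,136
  0.053 -48:151,95,60 -44:142,90,59 -39:121,78,54 -35:121,78,52 -31:120,77,51 -27:125,81,56 -23:125,81,56 -19:121,78,53 -15:116,82,61 -11:116,86,63 -7:127,100,73 -3:128,101,76 0:131,104,80
scene -0.064
  0.061 -48:187,112,62 -44:185,110,61 -39:188,111,62 -35:190,114,65 -31:180,107,58 -27:179,107,60 -23:176,104,59 -19:152,94,56 -15:120,78,52
[... 701 characters left out ...]
60,43 -35:107,70,51 -31:107,70,51 -27:118,78,52 -23:182,132,82 -19:174,123,78 -15:165,118,76 -11:165,118,76 -7:170,122,76 -3:195,138,83 0:189,132,83
  0.053 -48:121,68,43 -44:128,72,45 -39:121,66,42 -35:114,64,42 -31:114,64,42 -27:101,59,40 -23:90,56,43 -19:102,67,48 -15:118,77,56 -11:118,77,56 -7:136,91,62 -3:156,109,68 0:183,117,70
side -0.064
  0.061 -48:113,65,42 -44:95,54,35 -39:77,47,39 -35:86,52,39 -31:89,50,38 -27:89,50,34 -23:89,48,29 -19:96,53,33 -15:96,53,33 -11:97,52,31 -7:93,51,31 -3:98,52,33 0:112,58,31
  0.053 -48:126,70,43 -44:127,69,42 -39:122,67,42 -35:120,67,42 -31:106,61,41 -27:96,55,37 -23:87,49,36 -19:86,50,40 -15:86,50,40 -11:88,50,33 -7:87,49,30 -3:91,50,29 0:92,51,30
```

```bash
python3 -m handwheel '[{"offset":[0.8,0,2],"dr":[0,8.5,0],"fingers":-1},{"offset":[0.8,0,5],"dr":[0,17,0],"fingers":-1},{"offset":[0.8,0,8],"dr":[0,25,0],"fingers":-1},{"offset":[0.8,0,11],"dr":[0,33,0],"fingers":-1},{"offset":[0.8,0,13],"dr":[0,41,0],"fingers":-1},{"offset":[0.8,0,13.4],"dr":[0,50,0],"fingers":-1},{"offset":[0.8,0,13.4],"dr":[0,50,0],"fingers":-1},{"offset":[0.8,0,13.4],"dr":[0,50,0],"fingers":-1}]' 15
python3 - <<'E'
from h import *
w=cam('wrist','pics/w8.png');np.savez('w8.npz',**w);print(w['origin'],robot.sense()['joints'])
f=w['frame'].astype(int)
def cl(p):
    b,g,r=p
    if r-b<30: return '#' if r>60 else '*'
    q=g/r
    if q>.70: return 'B' if r>110 else 'b'
    return 'W' if r>150 else ('w' if r>90 else '.')
for X in (-.019,):
  print('plane',X)
  for z in np.arange(.095,.02,-.003):
    print('%.3f '%z+''.join(cl(f[int(round(v)),int(round(u))]) if 0<=v<384 and 0<=u<512 else ' ' for y in np.arange(.11,-.11,-.002) for u,v in [proj(w,rk(X,y,z))]))
E
```

```text
t: 11.45
ee_pos: [0.3844, 0.2277, 0.1252]
tcp_rot: [-168.9, -26.6, 28.9]
contact_force: [-0.4, 0.3, 0.1]
grip_width: 0.0879
gripper_force: 0.0
[0.3865 0.1928 0.2967] [ 18.242   14.7793 135.9777  72.8777  16.5052   7.834 ]
plane -0.019Traceback (most recent call last):
  File "<stdin>", line 13, in <module>
  File "<stdin>", line 13, in <genexpr>
IndexError: index 512 is out of bounds for axis 1 with size 512
```

```bash
cat > cl.py <<'E'
from h import *
def cl(p):
    b,g,r=map(int,p)
    if r-b<30: return '#' if r>60 else '*'
    q=g/r
    if q>.70: return 'B' if r>110 else 'b'
    return 'W' if r>150 else ('w' if r>90 else '.')
def at(c,p):
    u,v=proj(c,p);u,v=int(round(u)),int(round(v))
    return cl(c['frame'][v,u]) if 0<=v<384 and 0<=u<512 else ' '
E
python3 - <<'E'
from cl import *
w=load('w8.npz')
print('plane x=-.019')
for z in np.arange(.103,.02,-.003): print('%.3f '%z+''.join(at(w,rk(-.019,y,z)) for y in np.arange(.11,-.11,-.002)))
print('plane z=.066')
for x in np.arange(.0,-.07,-.003): print('%.3f '%x+''.join(at(w,rk(x,y,.066)) for y in np.arange(.11,-.11,-.002)))
E
```

```text
plane x=-.019
0.103 WWWWWWWW#############BB......B####################B......BB#####################BbBBBBBb###########           
0.100 WWWWWWW##############BB......B####################B.....bBB#####################bBBBBBb.############          
0.097 WWWWWWB##############BBb.....#####################B.....bBBB#####################bBBBb...############         
0.094 WWWWWW##############BBB......#####################B......BBB#####################BBBBw....############        
0.091 WWWWWB##############BBBb....B######################B.....BBB######################BBBb....#############       
0.088 WWWWW###############BBBB...BB######################BB...BBBB#######################BBww....############       
0.085 WWWWB##############BBBBBBBBBB######################BBBBBBBBBB######################BBwww....############      
0.082 WWWW###############BBBBBBBBBB######################BBBBBBBBBB#######################wwwww....############     
0.079 WWW################BBBBBBBBBB######################BBBBBBBBBB#######################Bwwww....#############    
0.076 WWW###############BBBBBBBBB
[... 4329 characters left out ...]
054 WWb########wWWWWWWWWWWWWWWWWWWWWWWWWWWWWWWWWWWWWWWWWWWWWWWWWWWWWWWWWWWWWWWWWWWWWWWWWWWWWWWWWWWWwwwwwwwwwwww   
-0.057 Wb#########wWWWWWWWWWWWWWWWWWWWWWWWWWWWWWWWWWWWWWWWWWWWWWWWWWWWWWWWWWWWWWWWWWWWWWWWWWWWWWWWWWWwwwwwwWwwwwww   
-0.060 w##########wWWWWWWWWWWWWWWWWWWWWWWWWWWWWWWWWWWWWWWWWWWWWWWWWWWWWWWWWWWWWWWWWWWWWWWWWWWWWWWWWWWwwwwwWwwwwwww   
-0.063 #############...............................w...............................................wwwwwwwwwwwwwww   
-0.066 ##############################wwWwWWWWWwWwwwWWWwWwwwwwWwwwwwWWWWWWwWWWWwWWWWWWwwWwWwwwwwwwwwwwwwwwwwwwwwww    
-0.069 #############################wwwWWWWWWWWWwWWwwWwwwwwWWWwWWWWWWWWWWWWWWWWWWWWWWWWWWWwwwwwwwwwwwwwwwwwwwwwww
```

```bash
cat >> h.py <<'E'
def rel(p,Rt):
    s=robot.sense();R0=R.from_euler('xyz',s['tcp_rot'],degrees=True)
    print('offset cm',R0.inv().apply(np.array(p)-s['ee_pos'])*100,'dr',(R0.inv()*R.from_matrix(Rt)).as_rotvec(degrees=True),'t',s['t'],s['ee_pos'],s['joints'])
E
python3 - <<'E'
from h import *
t=np.radians(25);x=np.array([*RX,0]);z=np.array([0,0,-1])
zt=np.cos(t)*z+np.sin(t)*x;xt=np.cos(t)*x-np.sin(t)*z;M=np.stack([xt,np.cross(zt,xt),zt],1)
rel(rk(-.10,-.02,.08),M)
E
```

```text
offset cm [-0.499   8.8581  3.041 ] dr [-10.7751  -1.6498  -0.5734] t 11.5 [0.3834 0.2274 0.1242] [ 18.242   14.7793 135.9777  72.8777  16.5052   7.834 ]
```

```bash
python3 -m handwheel '[{"offset":[-0.5,8.9,3],"dr":[-10.8,-1.6,-0.6],"fingers":-1},{"offset":[-0.5,8.9,3],"dr":[-10.8,-1.6,-0.6],"fingers":-1},{"offset":[-0.5,8.9,3],"dr":[-10.8,-1.6,-0.6],"fingers":-1},{"offset":[-0.5,8.9,3],"dr":[-10.8,-1.6,-0.6],"fingers":-1},{"offset":[-0.5,8.9,3],"dr":[-10.8,-1.6,-0.6],"fingers":-1},{"offset":[-0.5,8.9,3],"dr":[-10.8,-1.6,-0.6],"fingers":-1},{"offset":[-0.5,8.9,3],"dr":[-10.8,-1.6,-0.6],"fingers":-1},{"offset":[-0.5,8.9,3],"dr":[-10.8,-1.6,-0.6],"fingers":-1}]' 15
python3 - <<'E'
from cl import *
t=np.radians(25);x=np.array([*RX,0]);z=np.array([0,0,-1])
zt=np.cos(t)*z+np.sin(t)*x;xt=np.cos(t)*x-np.sin(t)*z;M=np.stack([xt,np.cross(zt,xt),zt],1)
rel(rk(-.10,-.02,.08),M)
w=cam('wrist','pics/w9.png');np.savez('w9.npz',**w);print(w['origin'])
print('plane z=.066')
for x in np.arange(.0,-.05,-.002): print('%.3f '%x+''.join(at(w,rk(x,y,.066)) for y in np.arange(.09,-.11,-.0016)))
E
```

```text
t: 12.3
ee_pos: [0.4377, 0.1648, 0.0818]
tcp_rot: [-180.0, -25.0, 29.9]
contact_force: [-0.2, -0.4, -0.2]
grip_width: 0.0879
gripper_force: 0.0
offset cm [-0.1299 -0.0094  0.1423] dr [-0.0315 -0.0265  0.0611] t 12.3 [0.4377 0.1648 0.0818] [ 15.055   21.6717 133.7876  87.7119   6.2167 -11.1734]
[0.4277 0.1586 0.2564]
plane z=.066
0.000 ######BBBBb......################################BBBB........BB###############################BBBBBBBBBwww###################
-0.002 ######BBBBBBB.....###############################BBBB........BB###############################BBBBBBBBwwww###################
-0.004 ######BBBBBBBb....###############################BBBBb.......BB###############################BBBBBBBwwwww###################
-0.006 ######WBBBBBBBB..b################################BBBBb.....BBB###############################BBBBBBBwwwww###################
-0.008 #####bWBBBBBBBBBBb################################BBBBBBw.wBBBB###############################wBBBBBwwwwww###################
-0.010 ######WBBBBBBBBBBBB##############################BBBBBBBBBBBBBB###############################wwww
[... 1854 characters left out ...]
wwwwwwwwwwwwwwwwWWWWWWWWWWWWWWWWWWW
-0.040 WWWWW###**wwwwwwwwwwwwWWWWWWWwwwwwwwwwwwwwwwwwwwwwwwwwwwWWWWwwwwwwwwwwwwwwwwwwwwwwwwwwwWWWWWwwwwwwwwwwwwwwWWWWWWWWWWWWWWWWWWW
-0.042 WWWWB###**wwwwwwwwwwWWWWWWWWWwwwwwwwwwwwwwwwwwwwwwwwWWWWWWWWwwwwwwwwwwwwwwwwwwwwwwWWWWWWWWWWwwwwwwwwwwwwwwWWWWWWWWWWWWWWWWWWW
-0.044 WWWw####**wwwwwwwwwwWWWWWWWWWwwwwwwwwwwwwwwwwwwwwwwWWWWWWWWWWwwwwwwwwwwwwwwwwwwwwwWWWWWWWWWWwwwwwwwwwwwwwWWWWWWWWWWWWWWWWWWWW
-0.046 WWw#####**wwwwwwwwwwWWWWWWWWWwwwwwwwwwwwwwwwwwwwwwwWWWWWWWWWwwwwwwwwwwwwwwwwwwwwwwWWWWWWWWWwwwwwwwwwwwwwwwWWWWWWWWWWWWWWWWWWW
-0.048 WW######**wwwwwWwWwWWWWWWWWWWWwwWWwWwwwwwwWwwwwwwwWWWWWWWWWWWwwwwwwwwwwwwwwwwwwwwwWWWWWWWWWwwwwwwwwwwwwwwWWWWWWWWWWWWWWWWWWWW
```

Run:
```python
from cl import *
for n in ('w9.npz','w7.npz'):
  w=load(n);print(n,'plane z=.049, y from .1')
  for x in np.arange(.012,-.034,-.002): print('%.3f '%x+''.join(at(w,rk(x,y,.049)) for y in np.arange(.1,-.1001,-.002)))
```

```text
w9.npz plane z=.049, y from .1
0.012 #####BBB.......b###########################BBB.......BB###########################BBBBBBBBBw.########
0.010 #####BBBBb.....############################BBBb......BB###########################BBBBBBBBwwb########
0.008 #####BBBBBB....############################BBBB......bB###########################BBBBBBBwwwb########
0.006 #####BBBBBBB....###########################BBBB......BB###########################BBBBBBwwww.########
0.004 #####WBBBBBB....###########################BBBB......BB###########################BBBBBBwww..########
0.002 #####WBBBBBBBB.b###########################BBBBBw...BBB###########################BBBBBwwwww.########
0.000 #####WBBBBBBBBBB###########################BBBBBBBBBBBB###########################wwBBwwwwwwb########
-0.002 #####WWBBBBBBBBB###########################BBBBBBBBBBBB###########################wwwwwwwww.b########
-0.004 #####wWBBBBBBBBB###########################BBBBBBBBBBBB###########################wwwwwwWw..b########
-0.006 #####WWBBBBBBBBB###########################BBBBBBBBBBBB###########################wwwwWw
[... 3261 characters left out ...]
wB#########################Bwwwwwwwww#########
-0.022 ####bbwwwwwwwwwwwwwwwww#bbbbbbbbbww##bbbbbbBwBwwwWwwwwwwwBBbbbbbbbwwwww#####bbbbbBwwwwwwwwwwwWWWwwwww
-0.024 #***wwwwwwwwwwwwwwWWWWwwwwwwwwwwwwwwwwwwwwwwwwwWWWwwwwwwwwwwwwwwwwwwwwwwwwwwWwWWwwwwwwwwwwwwwWWWWWWWW
-0.026 #***wwwwwwwwwwWWWWWWWWwwwwwwwwwwwwwwwwwwwwwWWWWWWWWwwwwwwwwwwwwwwwwwwwwWWWWWWWWWwwwwwwwwwwwwwWWWWWWWW
-0.028 #***.wwwwwwwwWWWWWWWWWwwwwwwwwwwwwwwwwwwwwwWWWWWWWWwwwwwwwwwwwwwwwwwwwwWWWWWWWWWwwwwwwwwwwwwwWWWWWWWW
-0.030 #***wwwwwwwwwWWWWWWWWWwwwwwwwwwwwwwwwwwwwwWWWWWWWWWwwwwwwwwwwwwwwwwwwwwWWWWWWWWWwwwwwwwwwwwwWWWWWWWWW
-0.032 #**#wwwwwwwwwWWWWWWWWWwwwwwwwwwwwwwwwwwwwwWWWWWWWWWwwwwwwwwwwwwwwwwwwwwWWWWWWWWWwwwwwwwwwwwwwWWWWWWWW
```

Run:
```python
from cl import *
s=load('s7.npz');f=s['frame']
for nm,hx,hy,tw in (('A',.014,.019,-12),('A0',.014,.019,0),('B',.019,.014,0),('Blong',.030,.014,0)):
    c,sn=np.cos(np.radians(tw)),np.sin(np.radians(tw))
    print(nm,[tuple(np.round(proj(s,rk(c*a-sn*b,.064+sn*a+c*b,z)),0).astype(int)) for z in (.066,.048) for a,b in ((-hx,-hy),(-hx,hy),(hx,hy))])
for v in range(246,286): print(v,''.join(cl(f[v,u]) for u in range(112,190)))
```

```text
A [(np.int64(154), np.int64(257)), (np.int64(145), np.int64(266)), (np.int64(134), np.int64(264)), (np.int64(155), np.int64(264)), (np.int64(146), np.int64(273)), (np.int64(135), np.int64(270))]
A0 [(np.int64(153), np.int64(256)), (np.int64(147), np.int64(266)), (np.int64(135), np.int64(265)), (np.int64(153), np.int64(263)), (np.int64(148), np.int64(272)), (np.int64(136), np.int64(271))]
B [(np.int64(154), np.int64(258)), (np.int64(150), np.int64(264)), (np.int64(134), np.int64(263)), (np.int64(155), np.int64(264)), (np.int64(151), np.int64(271)), (np.int64(135), np.int64(270))]
Blong [(np.int64(159), np.int64(258)), (np.int64(155), np.int64(265)), (np.int64(129), np.int64(263)), (np.int64(160), np.int64(265)), (np.int64(156), np.int64(272)), (np.int64(130), np.int64(269))]
246 WWWWWWWWWWWWWWBB##########BBwWWwwwBB###########BwwwwwwwwwwwwwwwwWWWWWWWwWWWWWW
247 WWWWWWWWWWWWWBB##########BBBwwwwwwbBB#########BBBwwwwwwwwwwwwwwwWWWWWWwwWWWWWW
248 WWWWWWWWWWWWBBB##########BBBwwwwwwwB#########BBBwwwwwwwwwwwwwwwWWWWWWWwwWWWWWW
249 WWWWWWWWWWWBBB###########BBbwwwwwwwBB########BBBwwwwwwwwwwwwww
[... 2304 characters left out ...]
wwwwwwwWWWWWWwwwWWWWWWWWWWWWWWWWWWWW
278 WWWwBbbwwwwwwwwwwwwwwwwwwwwwwwwwwwwwwwwwwwwwwwwwWWWWWWWwwwWWWWWWWWWWWWWWWWWWWW
279 WwBBbbbwwwwwwwwwwwwwwwwwwwwwwwwwwwwwwwwwwwwwwwwwWWWWWWwwwWWWWWWWWWWWWWWWWWWWWW
280 wBbbbbbwwwwwwwwwwwwwwwwwwwwwwwwwwwwwwwwwwwwwwwwWWWWWWWwwwWWWWWWWWWWWWWWWWWWWWW
281 wBbbbbbwwwwwwwwwwwwwwwwwwwwwwwwwwwwwwwwwwwWWWWWWWWWWWwwwwWWWWWWWWWWWWWWWWWWWWW
282 WwwBbbbwwwwwwwwwwwwwwwwwwwwwwwwwwwwwwwwwwWWWWWWWWWWWWwwwWWWWWWWWWWWWWWWWWWWWWW
283 BWwwBbbbwwwwwwwwwwwwwwwwwwwwwwwwwwwwwwwwwWWWWWWWWWWWwwwwWWWWWWWWWWWWWWWWWWWWWW
284 WWWwwwbbwwwwwwwwwwwwwwwwwwwwwwwwwwwwwwwwwWWWWWWWWWWWwbbBwWWWWWWWWWWWWWWWWWWWWW
285 WWWWWwwwwwwwwwwwwwwwwwwwwwwwwwwwwwwwwwwwwWWWWWWWWWWwwbbbBwwWWWWWWWWWWWWWWWWWWW
```

```bash
cat >> h.py <<'E'
def pose(yaw,tilt):
    y=np.radians(yaw);t=np.radians(tilt);x=np.array([np.cos(y),np.sin(y),0]);z=np.array([0,0,-1.])
    zt=np.cos(t)*z+np.sin(t)*x;xt=np.cos(t)*x-np.sin(t)*z;return np.stack([xt,np.cross(zt,xt),zt],1)
E
python3 - <<'E'
from h import *
rel(rk(-.09,-.064,.23),pose(41.8,0))
E
```

```text
offset cm [  7.1209   4.3888 -13.036 ] dr [  2.6021 -24.9282 -11.7407] t 12.35 [0.4377 0.1647 0.0818] [ 15.0515  21.6828 133.7866  87.7345   6.2166 -11.2008]
```

```bash
python3 -m handwheel '[{"offset":[0,0,-4],"dr":[0.5,-5,-2],"fingers":-1},{"offset":[2,1,-7],"dr":[1,-10,-5],"fingers":-1},{"offset":[5,3,-10],"dr":[2,-18,-8],"fingers":-1},{"offset":[7.1,4.4,-13],"dr":[2.6,-25,-11.7],"fingers":-1},{"offset":[7.1,4.4,-13],"dr":[2.6,-25,-11.7],"fingers":-1},{"offset":[7.1,4.4,-13],"dr":[2.6,-25,-11.7],"fingers":-1},{"offset":[7.1,4.4,-13],"dr":[2.6,-25,-11.7],"fingers":-1},{"offset":[7.1,4.4,-13],"dr":[2.6,-25,-11.7],"fingers":-1},{"offset":[7.1,4.4,-13],"dr":[2.6,-25,-11.7],"fingers":-1},{"offset":[7.1,4.4,-13],"dr":[2.6,-25,-11.7],"fingers":-1}]' 15
python3 - <<'E'
from cl import *
s=robot.sense();print(s['joints'],s['ee_pos'],s['tcp_rot'])
w=cam('wrist','pics/w10.png');np.savez('w10.npz',**w)
# fit planar arm: h,L2,L3,d with start/now data
from scipy.optimize import least_squares
D=[([24.2675,93.4121,62.372],.6247,.2222)]
j=s['joints'];D.append((j[[1,2,4]],np.hypot(*s['ee_pos'][:2]),s['ee_pos'][2]))
print(D)
E
```

```text
t: 13.35
ee_pos: [0.4668, 0.1313, 0.2283]
tcp_rot: [-179.9, 0.1, 41.8]
contact_force: [-0.6, -0.1, -0.5]
grip_width: 0.088
gripper_force: 0.0
[ 14.269   12.0487 110.3425   0.0608  57.7442  62.4854] [0.4668 0.1313 0.2283] [-179.8919    0.0964   41.7512]
[([24.2675, 93.4121, 62.372], 0.6247, 0.2222), (array([ 12.0487, 110.3425,  57.7442]), np.float64(0.48490214781089624), np.float64(0.22825083430450696))]
```

```bash
cat > kin.py <<'E'
from h import *
from scipy.optimize import least_squares
D=[([-64.6841,24.2675,93.4121,.0025,62.372,-1.0906],[.2778,-.5595,.2222],[-179.9485,-.0032,26.4053]),
([18.242,14.7793,135.9777,72.8777,16.5052,7.834],[.3834,.2274,.1242],[-168.9,-26.6,28.9]),
([15.055,21.6717,133.7876,87.7119,6.2167,-11.1734],[.4377,.1648,.0818],[-180,-25,29.9]),
([14.269,12.0487,110.3425,.0608,57.7442,62.4854],[.4668,.1313,.2283],[-179.8919,.0964,41.7512])]
E_=lambda a,q:R.from_euler(a,q,degrees=True)
def fk(p,j):
    a1,y0,h,L2,e,L3,d,c6=p
    r=E_('z',j[0]);x=r.apply([a1,y0,h]);r=r*E_('y',j[1]);x=x+r.apply([0,0,L2]);r=r*E_('y',j[2]);x=x+r.apply([e,0,L3])
    r=r*E_('z',j[3])*E_('y',j[4])*E_('z',j[5]+c6);return x+r.apply([0,0,d]),r
def res(p): 
    o=[]
    for j,x,q in D:
        a,r=fk(p,j);o+=[*(a-x)*100,*(E_('xyz',q).inv()*r).as_rotvec()*20]
    return np.array(o)
best=min((least_squares(res,[0,.012,.4,.4,0,.4,.3,c]) for c in (0,90,180,-90)),key=lambda s:s.cost)
P=best.x
def ik(x,Rm,j0):
    f=lambda j:(lambda a,r:np.r_[(a-x)*100,(R.from_matrix(Rm).inv()*r).as_rotvec()*20])(*fk(P,j))
    lo=np.array([-172.04,-51.8,4.93,-75.15,6.16,-145.62]);hi=np.array([172.04,120.97,147.93,255.16,154.13,145.62])
    s=least_squares(f,np.clip(j0,lo+.1,hi-.1),bounds=(lo,hi),x_scale=50);return s.x,s.cost
E
python3 - <<'E'
from kin import *
print(best.cost,P,res(P).round(2))
a=80.37
Xv=np.array([np.sin(np.radians(a)),-np.cos(np.radians(a)),0]);Yv=np.array([np.cos(np.radians(a)),np.sin(np.radians(a)),0])
cz=-.5*Xv+np.array([0,0,.866])
lens=.545*Xv-.0664*Yv+np.array([0,0,.131]);st=lens+.08*cz
for g,dl in ((.058,0),(.058,-10),(.058,-20)):
  tilt=30+dl;M=pose(-9.63,tilt);gp=st+g*cz;tcp=gp+.019*M[:,2]
  for j0 in ([-15,5,125,0,20,20],[-15,5,125,180,20,-160+0]):
    print(dl,tcp,ik(tcp,M,j0))
M=pose(41.8,0);print(ik(rk(0,-.064,.089),M,[14,12,110,0,57,62]))
E
```

```text
0.0008026107560706038 [-0.0001  0.0119  0.3122  0.5632  0.0774  0.4849  0.3096 90.0116] [ 0.    0.    0.    0.   -0.    0.    0.    0.   -0.    0.02 -0.01 -0.02
  0.   -0.    0.   -0.    0.01  0.01 -0.   -0.   -0.   -0.    0.    0.  ]
0 [ 0.4676 -0.1467  0.2341] (array([-23.0063,   1.8059, 128.5438,  18.5323,  21.3419,  61.0116]), np.float64(5.911642340454813e-28))
0 [ 0.4676 -0.1467  0.2341] (array([-23.0063,   1.8059, 128.5438,  18.5323,  21.3419,  61.0116]), np.float64(5.764532513833586e-28))
-10 [ 0.4646 -0.1462  0.2327] (array([-21.4133,   3.9109, 122.5637,   7.1524,  34.1219,  72.9668]), np.float64(6.99852221653739e-21))
-10 [ 0.4646 -0.1462  0.2327] (array([ -15.2313,    5.6327,  137.6624,  230.6877,    6.16  , -145.62  ]), np.float64(33.253730941702884))
-20 [ 0.4614 -0.1456  0.2318] (array([-20.083 ,   7.2283, 116.5963,   2.4949,  46.3652,  77.9686]), np.float64(3.3566259995640033e-28))
-20 [ 0.4614 -0.1456  0.2318] (array([ -15.444 ,    6.9735,  137.8957,  230.2159,    6.16  , -145.62  ]), np.float64(62.37165543945278))
(array([ 16.6887,  30.5789, 104.5925,  -0.    ,  44.8286,  64.8771]), np.float64(2.195560136601449e-28))
```

Run:
```python
from cl import *
w=load('w10.npz');f=w['frame'].astype(int)
print(w['origin'])
for y in (0,-.064):
  u,v=proj(w,rk(0,y,.1));print('pred',u,v)
  u0,v0=int(u),int(v)
  for vv in range(max(v0-26,0),v0+26,2): print(vv,''.join(cl(f[vv,k]) for k in range(max(u0-32,0),min(u0+32,512))))
```

```text
[0.5141 0.1732 0.3904]
pred 206.52935963273274 58.89199378033345
32 ################################################################
34 ################################################################
36 ################################################################
38 ################################################################
40 ################################################################
42 ################################################################
44 ################################################################
46 ################################################################
48 ################################BBBB############################
50 ###########################BwwwwwwwwwwwbB#######################
52 ########################BwWWWWWWWWWWWWwwwwbBBB##################
54 #######################BWWWWWWWWWWWWWWWWwwwwBBB#################
56 ######################BWWWWWWWWWWWWWWWWWWwwwwBBB################
58 ######################wWWWWWWWWWWWWWWWWWWwwwwwBBB###############
60 #####################BwWWWWWWWWWWWWWWWWWWWwwwwBB################
62 ############
[... 1841 characters left out ...]
BBBB################
80 ####################BBBBBBBBBBBBBBBBBBBBBBBBBBB#################
82 #####################BBBBBBBBBBBBBBBBBBBBBBBBBB#################
84 #####################bBBBBBBBBBBBBBBBBBBBBBBBB##################
86 #####################wwBBBBBBBBBBBBBBBBBBBBBB###################
88 ####################bwwwBBBBBBBBBBBBBBBBBBB#####################
90 ####################wwwwwwwBBBBBBBBBBBBB########################
92 ##################BBwwwwwwwwwwwwwwwwwwwb########################
94 ##################Bwwwwwwwwwwwwwwwwww.b#########################
96 ##################BwwwwwwwwwwwwwwwwwwwB#########################
98 #################BWwwwwwwwwwwwwwwwwwwwB#########################
```

Run:
```python
from cl import *
w=load('w10.npz');f=w['frame'].astype(int)
a=onz(w,281.7,77,.098);b=onz(w,207,61,.098);print(a,b,np.hypot(*(a-b)[:2]),rk(0,-.064,.098))
for vv in range(78,140,2): print(vv,''.join(cl(f[vv,k]) for k in range(165,345)))
p=np.array([a[0],a[1],.20]);rel(p,pose(41.8,0))
```

```text
[0.5451 0.1744 0.098 ] [0.5129 0.2306 0.098 ] 0.06478789885444841 [0.5458 0.1761 0.098 ]
78 ################################BBBBBBBBBBBBBBBBBBBBBBB################################################BBBBBBBBBBBBBBBBBBBBBBBBBBBB#############################BWWWWWWWWWWWWWWWWWWW
80 ###############################BBBBBBBBBBBBBBBBBBBBBBB#################################################BBBBBBBBBBBBBBBBBBBBBBBBBBB#############################BWWWWWWWWWWWWWWWWWWWW
82 ################################wBBBBBwBBBBBwBBBBBwBB###################################################BBBBBBBBBBBBBBBBBBBBBBBBBB#############################BWWWWWWWWWWWWWWWWWWWW
84 wwwwBBBBB######################BwwwwwwwwwwwwwwwwwwwB####################################################bBBBBBBBBBBBBBBBBBBBBBBBB#############################BBWWWWWWWWWWWWWWWWWWWW
86 wwwwwwwwwwwwwwBBBBB############wwwwwwwwwwwwwwwwwwwwB####################################################wwBBBBBBBBBBBBBBBBBBBBBB##############################BWWWWWWWWWWWWWWWWWWWWW
88 WWWwwwwwwwwwwwwwwwwwwwwwwBBB#bbwwwwWWWWWWWWWWWWWWWWB####################################
[... 4160 characters left out ...]
4 wwwwwwwwwwwwwwwwwwwWWWWWWWWWWWWWWWWWWWWWWWWWWWWWWWWWWWWWWWWWWWWWWWWWWWWWWWWWWWWWWWWWWWWWWWWWWWWWWWWWWWWWWWWWWWWWWWWWWWWWWWWWWWWWWWWWWWWWWWWWWWWWWWWWWWWWWWWWWWWWWWWWWWWWWWWWWWWWWWWW
136 wwwwwwwwwwwwwwwwwwwWWWWWWWWWWWWWWWWWWWWWWWWWWWWWWWWWWWWWWWWWWWWWWWWWWWWWWWWWWWWWWWWWWWWWWWWWWWWWWWWWWWWWWWWWWWWWWWWWWWWWWWWWWWWWWWWWWWWWWWWWWWWWWWWWWWWWWWWWWWWWWWWWWWWWWWWWWWWWWWWW
138 wwwwwwwwwwwwwwwwwwwwwwwWWWWWWWWWWWWWWWWWWWWWWWWWWWWWWWWWWWWWWWWWWWWWWWWWWWWWWWWWWWWWWWWWWWWWWWWWWWWWWWWWWWWWWWWWWWWWWWWWWWWWWWWWWWWWWWWWWWWWWWWWWWWWWWWWWWWWWWWWWWWWWWWWWWWWWWWWWWWW
offset cm [8.7897 2.028  2.7518] dr [-0.1383  0.1618 -0.06  ] t 13.4 [0.4662 0.131  0.2278] [ 14.2553  12.056  110.4009   0.0566  57.7504  62.485 ]
```

```bash
python3 -m handwheel '[{"offset":[4.5,1,1],"dr":[0,0,0],"fingers":0},{"offset":[8.85,1.97,2],"dr":[0,0,0],"fingers":0},{"offset":[8.85,1.97,4],"dr":[0,0,0],"fingers":0},{"offset":[8.85,1.97,6],"dr":[0,0,0],"fingers":0},{"offset":[8.85,1.97,8],"dr":[0,0,0],"fingers":0},{"offset":[8.85,1.97,10],"dr":[0,0,0],"fingers":0},{"offset":[8.85,1.97,11.5],"dr":[0,0,0],"fingers":0},{"offset":[8.85,1.97,12.8],"dr":[0,0,0],"fingers":0},{"offset":[8.85,1.97,13.8],"dr":[0,0,0],"fingers":0},{"offset":[8.85,1.97,13.85],"dr":[0,0,0],"fingers":0}]' 20
python3 -m handwheel '[{"offset":[0,0,0],"dr":[0,0,0],"fingers":1},{"offset":[0,0,0],"dr":[0,0,0],"fingers":1},{"offset":[0,0,0],"dr":[0,0,0],"fingers":1},{"offset":[0,0,0],"dr":[0,0,0],"fingers":1},{"offset":[0,0,0],"dr":[0,0,0],"fingers":1}]' 20
python3 -c "
from h import *
rel([.5452,.1753,.089],pose(41.8,0))"
```

```text
t: 14.4
ee_pos: [0.5459, 0.1748, 0.0892]
tcp_rot: [-179.9, 0.2, 41.7]
contact_force: [0.8, -0.2, -0.2]
grip_width: 0.0437
gripper_force: 0.0
t: 14.9
ee_pos: [0.5469, 0.1756, 0.0911]
tcp_rot: [-180.0, 0.0, 41.7]
contact_force: [-2.9, 3.8, 2.8]
grip_width: 0.0212
gripper_force: 20.0
offset cm [-0.1459 -0.0926  0.2128] dr [-0.0406  0.0462 -0.0746] t 14.9 [0.5469 0.1756 0.0911] [ 16.6025  30.4698 104.3888   0.0241  45.2006  64.8601]
```

```bash
python3 -m handwheel '[{"offset":[0,0,0],"dr":[0,0,0],"fingers":0.2},{"offset":[0,0,0],"dr":[0,0,0],"fingers":0.2},{"offset":[-0.1,-0.1,0.2],"dr":[0,0,0],"fingers":0.2},{"offset":[-0.1,-0.1,0.4],"dr":[0,0,0],"fingers":0.2},{"offset":[-0.1,-0.1,0.4],"dr":[0,0,0],"fingers":1},{"offset":[-0.1,-0.1,0.4],"dr":[0,0,0],"fingers":1},{"offset":[-0.1,-0.1,0.4],"dr":[0,0,0],"fingers":1},{"offset":[-0.1,-0.1,0.4],"dr":[0,0,0],"fingers":1}]' 30
python3 -c "
from h import *
rel([.5452,.1753,.089],pose(41.8,0))"
```

```text
t: 15.7
ee_pos: [0.5454, 0.1749, 0.0864]
tcp_rot: [-180.0, 0.1, 41.7]
contact_force: [-0.0, -1.2, -0.7]
grip_width: 0.0204
gripper_force: 30.0
offset cm [ 0.0084 -0.0396 -0.2562] dr [-0.019   0.1146 -0.068 ] t 15.7 [0.5454 0.1749 0.0864] [ 16.6112  30.8051 104.6543  -0.0448  44.6525  64.9111]
```

```bash
python3 -m handwheel '[{"offset":[0,0,-0.3],"dr":[0,0,0],"fingers":1},{"offset":[0,0,-0.6],"dr":[0,0,0],"fingers":1},{"offset":[0,0,-0.8],"dr":[0,0,0],"fingers":1},{"offset":[0,0,-0.8],"dr":[0,0,0],"fingers":1},{"offset":[0,0,-0.8],"dr":[0,0,0],"fingers":1}]' 30
```

```text
t: 16.2
ee_pos: [0.5454, 0.1752, 0.0947]
tcp_rot: [-180.0, 0.1, 41.7]
contact_force: [-0.1, -0.2, -1.5]
grip_width: 0.0207
gripper_force: 30.0
```

```bash
python3 -m handwheel '[{"offset":[-0.98,-0.21,0],"dr":[0,0,0],"fingers":1},{"offset":[-2.45,-0.52,0],"dr":[0,0,0],"fingers":1},{"offset":[-3.92,-0.82,0],"dr":[0,0,0],"fingers":1},{"offset":[-5.4,-1.14,0],"dr":[0,0,0],"fingers":1},{"offset":[-6.9,-1.45,0],"dr":[0,0,0],"fingers":1},{"offset":[-8.3,-1.75,0],"dr":[0,0,0],"fingers":1},{"offset":[-9.8,-2.06,0],"dr":[0,0,0],"fingers":1},{"offset":[-10.8,-2.27,0],"dr":[0,0,0],"fingers":1},{"offset":[-10.8,-2.27,-2],"dr":[0,0,0],"fingers":1},{"offset":[-10.8,-2.27,-5],"dr":[0,0,0],"fingers":1}]' 30
python3 - <<'E'
from cl import *
s=robot.sense();print(s['ee_pos'],s['grip_width'],s['contact_force'])
w=cam('wrist','pics/w11.png');np.savez('w11.npz',**w);d=cam('side');np.savez('d11.npz',**d);c=cam('scene');np.savez('s11.npz',**c)
f=w['frame']
print('rack seats', [at(w,rk(0,y,.1)) for y in (.064,0,-.064)])
for vv in range(120,300,5): print(vv,''.join(cl(f[vv,k]) for k in range(150,370,2)))
E
```

```text
t: 17.2
ee_pos: [0.4479, 0.1196, 0.144]
tcp_rot: [-179.9, 0.3, 41.7]
contact_force: [0.6, 0.0, -0.9]
grip_width: 0.0205
gripper_force: 30.0
[0.4479 0.1196 0.144 ] 0.02051854084900313 [ 0.597   0.0149 -0.8718]
rack seats [' ', 'W', 'w']
120 WWWWWWWWWWWWWWWWWWWWWWWWWWWWWWWWWWWWWWWWWWWWWWWWWWWWWWWWWWWWWWWWWWWWWWWWWWWWWWWWWWWWWWWWWWWWWWWWWWWWWWWWWWWWWW
125 WWWWWWWWWWWWWWWWWWWWWWWWWWWWWWWWWWWWWWWWWWWWWWWWWWWWWWWWWWWWWWWWWWWWWWWWWWWWWWWWWWWWWWWWWWWWWWWWWWWWWWWWWWWWWW
130 WWWwwwwwwwWWWWWWWWWWWWWWWWWWWWWWWWWWWWWWWWWWWWWWWWWWWWWWWWWWWWWWWWWWWWWWWWWWWWWWWWWWWWWWWWWWWWWWWWWWWWWWWWWWWW
135 WwwwwwwwwwwwwWWWWWWWWWWWWWWWWWWWWWWWWWWWWWWWWWWWWWWWWWWWWWWWWWWWWWWWWWWWWWWWWWWWWWWWWWWWWWWWWWWWWWWWWWWWWWWWWW
140 wwwwwwwwwwwwwwWWWWWWWWWWWWWWWWWWWWWWWWWWWWWWWWWWWWWWWWWWWWWWWWWWWWWWWWWWWWWWWWWWWWWWWWWWWWWWWWWWWWWWWWWWWWWWWW
145 wwwwwwwwwwwwwwwwwwwWWWWWWWWWWWWWWWWWWWWWWWWWWWWWWWWWWWWWWWWWWWWWWWWWWWWWWWWWWWWWWWWWWWWWWWWWWWWWWWWWWWWWWWWWWW
150 wwwwwwwwwwwwwwwwwwwwwwwwwWWWWWWWWWWWWWWWWWWWWWWWWWWWWWWWWWWWWWWWWWWWWWWWWWWWWWWWWWWWWWWWWWWWWWWWWWWWWWWWWWWWWW
155 wwwwwwwwwwwwwwwwwwwwwwwwwwwwwwwwwwwwwwwWWWWWwwwwwwwwwww
[... 2575 characters left out ...]
**********
270 **************************BBBBB############BBBBBBBBBBBBBBBBBBBBBB############BBBBBB**#*#######################
275 ########################*bBBBB#################################################BBBB*##########################
280 ########################*bBBBB#################################################BBBB###########################
285 ########################*BBBB##################################################BBBB###########################
290 ########################*BBBB##################################################BBBB###########################
295 ########################*BBBB##################################################BBBBb##########################
```

Run:
```python
from cl import *
w=load('w11.npz');f=w['frame'].astype(int)
for u in range(200,316,8): print(u,f[150:204:2,u,2])
s=robot.sense();M=R.from_euler('xyz',s['tcp_rot'],degrees=True)
# predicted corners of face, if aligned: stamp origin = TCP - z*(...)
zo=.0384+.0  # TCP at stamp z ~.0384
for b in (-.03,.03):
  for a in (-.014,.014):
    for z in (0,.018): print(a,b,z,proj(w,s['ee_pos']+M.apply([a,b,zo-z])))
```

```text
200 [171 126 122 120 118 113 114 116 122 121 120 121 118 119 120 119 123 123
 126 122 127 135 133 131 129 127 128]
208 [194 134 125 123 122 117 120 120 122 118 117 119 120 120 121 122 124 133
 139 139 140 132 120 105 102 103 101]
216 [199 136 122 124 119 117 113 118 122 120 121 120 125 135 138 137 141 140
 142 121  74  84  93 104 110 108 108]
224 [203 203 162 120 120 118 114 117 124 127 124 132 141 140 139 141 141 139
 136 111  76  84  93 106 109 110 107]
232 [211 206 212 193 136 140 139 143 138 128 135 139 138 140 136 131 130 135
 138 117  78  87  93 107 109 108 107]
240 [196 186 135 129 135 140 139 136 139 131 132 137 134 139 140 141 141 137
 139 119  77  87  93 106 108 108 106]
248 [198 166 122 125 124 122 126 126 128 132 138 139 138 135 133 138 139 138
 140 121  80  87  95 107 109 109 107]
256 [170 130 123 129 128 130 132 131 135 134 136 135 126 123 127 128 128 126
 125 111  80  88  92 108 108 107 107]
264 [190 176 143 139 129 131 132 133 133 131 127 124 127 128 129 130 131 126
 126 112  79  86  89 102 108 109 106]
272 [181 187 201 205 167 128 130 129 128 127 124 121 126 124 125 
[... 564 characters left out ...]
17 120 115 115 115 119
 118 118 118 118 121 124 121 122 124]
-0.014 -0.03 0 (np.float64(213.44672117753376), np.float64(224.7395574634258))
-0.014 -0.03 0.018 (np.float64(209.382208161671), np.float64(235.63901052791476))
0.014 -0.03 0 (np.float64(211.8617477232183), np.float64(182.19224779632063))
0.014 -0.03 0.018 (np.float64(207.45725710196945), np.float64(189.5792148240447))
-0.014 0.03 0 (np.float64(307.2001335753263), np.float64(224.80065393022676))
-0.014 0.03 0.018 (np.float64(311.48261417416893), np.float64(235.71500162905454))
0.014 0.03 0 (np.float64(308.9036782985309), np.float64(182.21622199625804))
0.014 0.03 0.018 (np.float64(313.5503349952822), np.float64(189.61278957344211))
```

Run:
```python
from cl import *
w=load('w11.npz');f=w['frame'].astype(int)
print([(v,*f[v,258][::-1]) for v in range(184,276,2)])
s=robot.sense();M=R.from_euler('xyz',s['tcp_rot'],degrees=True)
for zo in (.036,.040,.044):
  for a,z in ((.014,0),(.014,.018),(.007,.018),(.0115,.05),(0,.063)):
    print(zo,a,z,'%.1f'%proj(w,s['ee_pos']+M.apply([a,0,zo-z]))[1],end=' | ')
  print()
for v in (190,192,194): print(v,[(u,f[v,u,2]) for u in range(204,222,2)],[(u,f[v,u,2]) for u in range(296,316,2)])
```

```text
[(184, np.int64(125), np.int64(83), np.int64(60)), (186, np.int64(124), np.int64(82), np.int64(58)), (188, np.int64(109), np.int64(71), np.int64(53)), (190, np.int64(81), np.int64(53), np.int64(41)), (192, np.int64(84), np.int64(53), np.int64(35)), (194, np.int64(92), np.int64(58), np.int64(40)), (196, np.int64(105), np.int64(67), np.int64(47)), (198, np.int64(109), np.int64(68), np.int64(47)), (200, np.int64(108), np.int64(65), np.int64(44)), (202, np.int64(107), np.int64(67), np.int64(44)), (204, np.int64(112), np.int64(70), np.int64(49)), (206, np.int64(140), np.int64(105), np.int64(77)), (208, np.int64(166), np.int64(133), np.int64(98)), (210, np.int64(159), np.int64(126), np.int64(94)), (212, np.int64(148), np.int64(116), np.int64(86)), (214, np.int64(151), np.int64(120), np.int64(89)), (216, np.int64(159), np.int64(126), np.int64(93)), (218, np.int64(165), np.int64(130), np.int64(96)), (220, np.int64(166), np.int64(131), np.int64(97)), (222, np.int64(170), np.int64(133), np.int64(99)), (224, np.int64(172), np.int64(136), np.int64(100)), (226, np.int64(173), np.int64(137), np.in
[... 2153 characters left out ...]
t64(86)), (216, np.int64(84)), (218, np.int64(83)), (220, np.int64(85))] [(296, np.int64(86)), (298, np.int64(88)), (300, np.int64(89)), (302, np.int64(87)), (304, np.int64(92)), (306, np.int64(110)), (308, np.int64(122)), (310, np.int64(118)), (312, np.int64(118)), (314, np.int64(162))]
194 [(204, np.int64(137)), (206, np.int64(138)), (208, np.int64(120)), (210, np.int64(90)), (212, np.int64(93)), (214, np.int64(91)), (216, np.int64(93)), (218, np.int64(94)), (220, np.int64(93))] [(296, np.int64(89)), (298, np.int64(90)), (300, np.int64(90)), (302, np.int64(90)), (304, np.int64(90)), (306, np.int64(99)), (308, np.int64(119)), (310, np.int64(120)), (312, np.int64(121)), (314, np.int64(165))]
```

```bash
cat > fit.py <<'E'
from cl import *
from scipy.optimize import least_squares
def fit(w,obs,p,M,x0=(0,0,.038,0,0)):
    # obs: list (stamp pt, u|None, v|None); stamp frame: x=tool x, y=tool y, z=-tool z
    def pt(q,s):
        dx,dy,zo,t,g=q;r=E(t,g);v=r@np.array([s[0],s[1],s[2]-.05])  # rot about handle point
        return p+M@np.array([dx+v[0],dy+v[1],zo-.05-v[2]])
    def E(t,g): return R.from_euler('yx',[t,g],degrees=True).as_matrix()
    def f(q):
        o=[]
        for s,u,v in obs:
            a=proj(w,pt(q,s))
            if u is not None:o.append(a[0]-u)
            if v is not None:o.append(a[1]-v)
        return np.array(o+[q[3]*.1,q[4]*.1])
    s=least_squares(f,x0,x_scale=[.01,.01,.01,3,3]);return s
E
python3 - <<'E'
from fit import *
w=load('w11.npz');f=w['frame'].astype(int)
s=robot.sense();M=R.from_euler('xyz',s['tcp_rot'],degrees=True).as_matrix()
obs=[((.014,-.03,0),211.5,188.5),((.014,.03,0),304.5,188.7),((.014,-.03,.018),207.5,195),((.014,.03,.018),308,195),((.007,0,.018),None,205.7),((0,-.007,.018),247.5,None),((0,.007,.018),268.5,None)]
r=fit(w,obs,s['ee_pos'],M);print(r.x,r.fun.round(1))
r=fit(w,obs[:5],s['ee_pos'],M);print(r.x,r.fun.round(1))
# near side of base ends (rows>195): base silhouettes below, per row leftmost/rightmost dark
for v in range(196,252,4): print(v,[f[v,u,2] for u in range(186,216,3)],[f[v,u,2] for u in range(300,335,3)])
E
```

```text
[-0.0043 -0.0015  0.0471  2.3923  0.0024] [ 0.4 -0.  -0.4 -0.2  0.1 -0.2  0.1 -0.1  0.5 -1.2  0.9  0.2  0. ]
[-0.0041 -0.0017  0.0465  2.5665  0.2195] [ 0.2 -0.  -0.3 -0.1 -0.1 -0.3  0.2 -0.1  0.5  0.3  0. ]
196 [np.int64(116), np.int64(119), np.int64(119), np.int64(129), np.int64(130), np.int64(132), np.int64(134), np.int64(121), np.int64(101), np.int64(103)] [np.int64(109), np.int64(108), np.int64(100), np.int64(121), np.int64(124), np.int64(183), np.int64(187), np.int64(186), np.int64(186), np.int64(185), np.int64(183), np.int64(181)]
200 [np.int64(110), np.int64(115), np.int64(130), np.int64(134), np.int64(129), np.int64(129), np.int64(130), np.int64(109), np.int64(109), np.int64(108)] [np.int64(113), np.int64(114), np.int64(112), np.int64(113), np.int64(122), np.int64(186), np.int64(180), np.int64(184), np.int64(180), np.int64(181), np.int64(182), np.int64(184)]
204 [np.int64(115), np.int64(122), np.int64(135), np.int64(139), np.int64(132), np.int64(133), np.int64(137), np.int64(110), np.int64(103), np.int64(104)] [np.int64(130), np.int64(118), np.int64(141), np.int64(117), np.i
[... 3047 characters left out ...]
int64(49), np.int64(50), np.int64(50), np.int64(51), np.int64(50)]
244 [np.int64(49), np.int64(52), np.int64(49), np.int64(51), np.int64(51), np.int64(51), np.int64(50), np.int64(52), np.int64(64), np.int64(111)] [np.int64(109), np.int64(109), np.int64(48), np.int64(54), np.int64(50), np.int64(52), np.int64(49), np.int64(52), np.int64(49), np.int64(53), np.int64(50), np.int64(51)]
248 [np.int64(49), np.int64(49), np.int64(48), np.int64(51), np.int64(49), np.int64(49), np.int64(49), np.int64(47), np.int64(59), np.int64(111)] [np.int64(109), np.int64(103), np.int64(50), np.int64(49), np.int64(51), np.int64(49), np.int64(50), np.int64(50), np.int64(50), np.int64(49), np.int64(53), np.int64(51)]
```

Run:
```python
from cl import *
w=cam('wrist','pics/w12.png');np.savez('w12.npz',**w);s=robot.sense();print(s['t'],s['ee_pos'],s['tcp_rot'],w['origin'],load('w11.npz')['origin'])
f=w['frame'].astype(int)
print([(v,f[v,240,2]) for v in range(176,206)])
print([(v,f[v,258,1]) for v in range(176,216,2)])
for v in (186,188,190,192,194,196,200): print(v,[f[v,u,2] for u in range(200,222)],[f[v,u,2] for u in range(296,318)])
for v in range(200,222,4): print(v,''.join(cl(f[v,u]) for u in range(236,284)))
```

```text
17.4 [0.45   0.1202 0.1451] [179.9818   0.0203  41.7293] [0.4974 0.1623 0.3085] [0.4957 0.1618 0.3059]
[(176, np.int64(139)), (177, np.int64(138)), (178, np.int64(139)), (179, np.int64(138)), (180, np.int64(138)), (181, np.int64(141)), (182, np.int64(142)), (183, np.int64(142)), (184, np.int64(142)), (185, np.int64(140)), (186, np.int64(141)), (187, np.int64(134)), (188, np.int64(115)), (189, np.int64(89)), (190, np.int64(76)), (191, np.int64(80)), (192, np.int64(85)), (193, np.int64(89)), (194, np.int64(93)), (195, np.int64(99)), (196, np.int64(106)), (197, np.int64(108)), (198, np.int64(108)), (199, np.int64(109)), (200, np.int64(108)), (201, np.int64(105)), (202, np.int64(105)), (203, np.int64(106)), (204, np.int64(105)), (205, np.int64(104))]
[(176, np.int64(85)), (178, np.int64(81)), (180, np.int64(85)), (182, np.int64(86)), (184, np.int64(82)), (186, np.int64(86)), (188, np.int64(75)), (190, np.int64(50)), (192, np.int64(54)), (194, np.int64(59)), (196, np.int64(67)), (198, np.int64(66)), (200, np.int64(66)), (202, np.int64(69)), (204, np.int64(69)), (206, np.int64(107)), (208,
[... 4298 characters left out ...]
(108), np.int64(108), np.int64(108), np.int64(109)] [np.int64(109), np.int64(110), np.int64(111), np.int64(110), np.int64(113), np.int64(110), np.int64(113), np.int64(112), np.int64(112), np.int64(110), np.int64(111), np.int64(106), np.int64(102), np.int64(110), np.int64(122), np.int64(138), np.int64(157), np.int64(179), np.int64(185), np.int64(186), np.int64(184), np.int64(185)]
200 wwwwwwwwwwwwwwwwwwwwwwwwwwwwwwwwwwwwwwwwwwwwwwww
204 wwwwwwwwwwwwwwwwwwwwwwwwwwwwwwwwwwwwwwwwwwwwwwww
208 wwwwwwwwwwwwwwBBBBBBBBBBBBBBBBwwwwwwwwwwwwwwwwww
212 wwwwwwwwwwwBBBBBBBBBBBBBBBBBBBBBBwwwwwwwwwwwwwww
216 #.wwwwwwwwBBBBBBBBBBBBBBBBBBBBBBBBwwwwwwww.#.www
220 *#wwwwwBBBBBBBBBBBBBBBBBBBBBBBBBBBBBBwwwwwb**#ww
```

Run:
```python
from fit import *
w=load('w12.npz');s=robot.sense();M=R.from_euler('xyz',[179.98,0.02,41.73],degrees=True).as_matrix();p=np.array([.45,.1202,.1451]);print(s['ee_pos'])
print('cam in tool',M.T@(w['origin']-p))
obs=[((.014,-.03,0),211.5,188.3),((.014,.03,0),304.7,188.3),((.014,-.03,.018),207.4,195.3),((.014,.03,.018),308.7,195.3),((.007,0,.018),None,205.7)]
r=fit(w,obs,p,M);print(r.x,r.fun.round(1))
w0=load('w7.npz');print(R.from_euler('xyz',[180,0,28.2],degrees=True).as_matrix().T@(w0['origin']-np.array([.4005,.1794,.2224])))
```

```text
[0.45   0.1202 0.1451]
cam in tool [ 0.0634  0.0002 -0.1634]
[-0.0009  0.0004  0.0426  1.1125  0.1849] [ 0.1 -0.1 -0.1 -0.1 -0.  -0.3  0.  -0.3  0.7  0.1  0. ]
[ 0.063   0.0004 -0.1622]
```

```bash
cat > fin.py <<'E'
from kin import *
a=np.radians(80.37)
Xv=np.array([np.sin(a),-np.cos(a),0]);Yv=np.array([np.cos(a),np.sin(a),0])
cz=-.5*Xv+np.array([0,0,.8660])
lens=.5445*Xv-.0664*Yv+np.array([0,0,.131]);st=lens+.08*cz
M=pose(-9.63,30);tcp=st-M@np.array([-.0019,.0006,.0425])
E
python3 - <<'E'
from fin import *
print(lens,st,tcp,ik(tcp,M,[-20,5,125,10,25,60]));rel(tcp,M)
E
```

```text
[ 0.5257 -0.1566  0.131 ] [ 0.4863 -0.1499  0.2003] [ 0.4671 -0.146   0.238 ] (array([-22.9306,   1.2822, 128.3827,  17.9033,  21.9742,  61.7407]), np.float64(1.9646572392104256e-23))
offset cm [-16.4475  21.0053  -9.2855] dr [-13.4119  27.9567  50.1559] t 17.4 [0.45   0.1202 0.1451] [ 13.5094  17.8175 116.4168  -0.0358  45.775   61.8051]
```

```bash
python3 -m handwheel '[{"offset":[-0.8,1,-2.5],"dr":[-1.3,2.8,5],"fingers":1},{"offset":[-2.5,3,-5.5],"dr":[-2.7,5.6,10],"fingers":1},{"offset":[-4.5,5.7,-8],"dr":[-4,8.4,15],"fingers":1},{"offset":[-6.8,8.6,-9.3],"dr":[-5.4,11.2,20],"fingers":1},{"offset":[-9,11.5,-9.3],"dr":[-6.7,14,25.1],"fingers":1},{"offset":[-11.2,14.3,-9.3],"dr":[-8,16.8,30.1],"fingers":1},{"offset":[-13.3,17,-9.3],"dr":[-9.4,19.6,35.1],"fingers":1},{"offset":[-15,19.1,-9.3],"dr":[-10.7,22.4,40.1],"fingers":1},{"offset":[-16.1,20.5,-9.3],"dr":[-12.1,25.2,45.1],"fingers":1},{"offset":[-16.45,21,-9.3],"dr":[-13.4,28,50.2],"fingers":1}]' 30
python3 -m handwheel '[{"offset":[0,0,0],"dr":[0,0,0],"fingers":1},{"offset":[0,0,0],"dr":[0,0,0],"fingers":1},{"offset":[0,0,0],"dr":[0,0,0],"fingers":1}]' 30
python3 - <<'E'
from fin import *
rel(tcp,M)
for n in('wrist','side','scene'): np.savez(n[0]+'13.npz',**cam(n,'pics/%s13.png'%n))
E
```

```text
t: 18.4
ee_pos: [0.4661, -0.1477, 0.2366]
tcp_rot: [-179.9, -29.9, -10.1]
contact_force: [-0.3, 0.1, -1.1]
grip_width: 0.0211
gripper_force: 30.0
t: 18.7
ee_pos: [0.4672, -0.1456, 0.2377]
tcp_rot: [180.0, -29.9, -9.5]
contact_force: [0.6, -0.3, -0.2]
grip_width: 0.0213
gripper_force: 30.0
offset cm [ 0.0126  0.043  -0.0313] dr [-0.0258  0.1244  0.0958] t 18.7 [ 0.4672 -0.1456  0.2377] [-22.8575   1.3324 128.3294  17.719   22.0819  61.8911]
```

Run:
```python
from cl import *
w=load('w13.npz');f=w['frame'].astype(int)
for v in range(176,224,2): print(v,''.join(cl(f[v,u]) for u in range(196,322)))
for u in (224,240,290): print(u,[(v,f[v,u,2],f[v,u,0]) for v in range(176,206)])
```

```text
176 ########################################B#*******####********************#####*****###########################################
178 ########################################B#******####**********************#####****###########################################
180 ########################################B##*****####***********************####****###########################################
182 ###########################################*****####***********************####****###########################################
184 ###########################################*****####***********************####****###########################################
186 ###########################################*****####**********************####*****###########################################
188 ############################################*****####********************#####***#############################################
190 ##########################################........ww......................www......b##########################################
192 ################Bwwwwwwwwwwwwwwwwwwwwwwwwwwwwwww
[... 4611 characters left out ...]
int64(242)), (187, np.int64(251), np.int64(246)), (188, np.int64(255), np.int64(255)), (189, np.int64(255), np.int64(249)), (190, np.int64(169), np.int64(149)), (191, np.int64(100), np.int64(55)), (192, np.int64(104), np.int64(35)), (193, np.int64(112), np.int64(40)), (194, np.int64(117), np.int64(44)), (195, np.int64(127), np.int64(49)), (196, np.int64(135), np.int64(50)), (197, np.int64(141), np.int64(53)), (198, np.int64(142), np.int64(53)), (199, np.int64(140), np.int64(51)), (200, np.int64(138), np.int64(51)), (201, np.int64(137), np.int64(50)), (202, np.int64(134), np.int64(51)), (203, np.int64(134), np.int64(49)), (204, np.int64(136), np.int64(51)), (205, np.int64(135), np.int64(50))]
```

Run:
```python
from fit import *
w=load('w13.npz');f=w['frame'].astype(int)
s=robot.sense();Mt=R.from_euler('xyz',s['tcp_rot'],degrees=True).as_matrix();p=s['ee_pos'];print(p)
obs=[((.014,-.03,0),211.8,189.8),((.014,.03,0),305.5,189.8),((.014,-.03,.018),207.4,195.8),((.014,.03,.018),309.2,195.8),((.007,0,.018),None,206)]
r=fit(w,obs,p,Mt);print(r.x,r.fun.round(1))
for v in range(136,190,2): print(v,' '.join('%3d'%f[v,u,1] for u in range(229,293,3)))
for dx in (.0185,.014,.010,-.010,0): print(dx,proj(w,lens_:=p+Mt@np.array([-.0019+dx,.0006,.0425+.08])))
for dy in (-.0185,.0185): print(proj(w,p+Mt@np.array([-.0019,.0006+dy,.1225])))
```

```text
[ 0.4674 -0.1456  0.238 ]
[0.0003 0.0017 0.0415 3.6971 0.4718] [ 0.1 -0.2 -0.3  0.   0.1 -0.5  0.1 -0.3  1.   0.4  0. ]
136 105 112  91  94  85  87  88  89  89  88  81  81  82  80  85  92  93  98 104 105 107 107
138  81  90  88  88  88  85  86  84  81  85  87  89  94  99 105 107 107 106 108 105 105 109
140  87  86  83  84  84  82  86  93  95 100 106 105 105 104 106 105 108 105 103 105 105 106
142  81  86  88  92  94 100 103 105 106 105 104 104 104 100 101 101 102 103  99 101  98  98
144  94  98 100 101 102 100 102  98  98  99  97  96  99  96  97  96  96  96  95  96  94  94
146  98  98 100  96  96  96 101 100  98 101 101 102 101  98 101  96  95  97  95  92  93  92
148  94  93  92  96  97 128 170 169 167 169 170 169 171 171 171 117  98  96  93  91  91  89
150  91  91  91  90 112 149 196 194 192 195 195 192 194 195 196 134  98  92  89  88  88  88
152  89  90  89  89 125 164 173 148 146 148 148 146 148 150 181 149 112  88  90  85  87  88
154  90  88  91  76 160 175 178 169 171 171 172 172 173 170 187 177 150  84  88  88  88  87
156  89  93  95  81 186 192 192 192 192 190 172 194 192 195 
[... 1280 characters left out ...]
 34  36  88  65  38 248 255 255 255 255
186 247 245 249  83  42  67  96  36  40  39  37  39  35  32 106  50  39 183 251 248 249 250
188 250 255 255  86  43  51 105  38  40  42  38  35  39  44 101  48  59 208 255 245 255 255
0.0185 (np.float64(256.48182776923613), np.float64(160.7170524204319))
0.014 (np.float64(256.48578266615704), np.float64(165.79151834401847))
0.01 (np.float64(256.4893123360049), np.float64(170.27266341329346))
-0.01 (np.float64(256.5071306639908), np.float64(192.25486390546024))
0 (np.float64(256.4981891071704), np.float64(181.35266902526416))
(np.float64(235.64281759323075), np.float64(181.35542858031124))
(np.float64(277.35653103710575), np.float64(181.35435937483882))
```

```bash
python3 -m handwheel '[{"offset":[-0.07,0,0],"dr":[0,1,0],"fingers":1},{"offset":[-0.15,0,0],"dr":[0,2,0],"fingers":1},{"offset":[-0.15,0,0],"dr":[0,2,0],"fingers":1},{"offset":[-0.15,0,0],"dr":[0,2,0],"fingers":1},{"offset":[-0.15,0,0],"dr":[0,2,0],"fingers":1},{"offset":[-0.15,0,0],"dr":[0,2,0],"fingers":1},{"offset":[-0.15,0,0],"dr":[0,2,0],"fingers":1},{"offset":[-0.15,0,0],"dr":[0,2,0],"fingers":1}]' 30
python3 - <<'E'
from fin import *
rel(tcp,M)
w=cam('wrist','pics/w14.png');np.savez('w14.npz',**w);f=w['frame'].astype(int)
for u in (216,224,240,290,298): print(u,[f[v,u,2] for v in range(186,202)])
for v in (192,196): print(v,[f[v,u,2] for u in range(204,216)],[f[v,u,2] for u in range(300,314)])
for v in range(164,190,2): print(v,' '.join('%3d'%f[v,u,1] for u in range(238,282,2)))
E
```

```text
t: 19.65
ee_pos: [0.4657, -0.1457, 0.2372]
tcp_rot: [-180.0, -31.9, -9.7]
contact_force: [-0.3, 0.3, -0.5]
grip_width: 0.0207
gripper_force: 30.0
offset cm [0.1574 0.0039 0.0011] dr [ 0.0157 -1.9425 -0.0297] t 19.65 [ 0.4657 -0.1457  0.2372] [-23.3264   0.9856 129.8027  22.177   19.3383  57.3075]
216 [np.int64(255), np.int64(255), np.int64(255), np.int64(255), np.int64(167), np.int64(97), np.int64(98), np.int64(111), np.int64(118), np.int64(126), np.int64(128), np.int64(130), np.int64(130), np.int64(131), np.int64(131), np.int64(128)]
224 [np.int64(255), np.int64(255), np.int64(255), np.int64(255), np.int64(167), np.int64(96), np.int64(100), np.int64(109), np.int64(120), np.int64(125), np.int64(130), np.int64(133), np.int64(132), np.int64(131), np.int64(130), np.int64(128)]
240 [np.int64(46), np.int64(44), np.int64(51), np.int64(67), np.int64(89), np.int64(96), np.int64(105), np.int64(113), np.int64(121), np.int64(127), np.int64(132), np.int64(134), np.int64(134), np.int64(132), np.int64(128), np.int64(126)]
290 [np.int64(255), np.int64(255), np.int64(255), np.int64(255), np.int64(16
[... 1699 characters left out ...]
  85  70  62  65  82 113 115  83  54  52  43  84 116 255
176  39  38  42  50  68 110  89  55  38  38  39  38  35  50  92 120  82  50  48  32 108 255
178  38  38  48  54 105 100  44  39  37  37  40  39  36  37  41  90 113  63  50  39  91 255
180  42  40  47  69 118  57  38  36  38  35  37  36  38  36  36  45 110  87  51  41  86 255
182  42  45  48  87 100  39  42  39  35  35  38  37  38  37  34  37  85 108  52  45  86 255
184  46  43  48 100  85  36  41  40  41  41  41  40  36  40  38  37  72 118  53  44  85 255
186  50  43  47 101  85  34  37  40  36  37  39  40  40  40  37  35  70 115  53  45  86 255
188  50  41  46  90  84  39  42  40  39  40  43  41  40  41  39  34  77 100  50  44  76 255
```

```bash
python3 -m handwheel '[{"offset":[0,0,0],"dr":[0,0,0],"fingers":1},{"offset":[0,0,0],"dr":[0,0,0],"fingers":1},{"offset":[0,0,0],"dr":[0,0,0],"fingers":1},{"offset":[0,0,0],"dr":[0,0,0],"fingers":1},{"offset":[0,0,0],"dr":[0,0,0],"fingers":1},{"offset":[0,0,0],"dr":[0,0,0],"fingers":1},{"offset":[0,0,0],"dr":[0,0,0],"fingers":1},{"offset":[0,0,0],"dr":[0,0,0],"fingers":1}]' 30
python3 - <<'E'
from fin import *
from cl import *
w=cam('wrist','pics/w15.png');f=w['frame'].astype(int);c=cam('scene','pics/s15.png')
for u in (216,224,290,298): print(u,[f[v,u,2] for v in range(188,198)])
a=load('s7.npz')['frame'].astype(int);b=c['frame'].astype(int);d=np.abs(a-b).max(2)
for n,y in (('s1',.064),('s2',0),('s3',-.064)):
  u,v=map(int,proj(c,rk(0,y,.1)));print(n,d[v-5:v+6,u-4:u+5].mean())
u,v=map(int,proj(c,[.42,.02,.02]));print('loupe',d[v-8:v+8,u-8:u+8].mean())
u,v=map(int,proj(c,[.41,-.42,.03]));print('bottle',d[v-8:v+8,u-8:u+8].mean())
print(robot.sense())
E
```

```text
t: 20.5
ee_pos: [0.4657, -0.1457, 0.2372]
tcp_rot: [-180.0, -31.9, -9.7]
contact_force: [0.6, 0.2, -0.6]
grip_width: 0.0208
gripper_force: 30.0
216 [np.int64(255), np.int64(255), np.int64(166), np.int64(96), np.int64(98), np.int64(113), np.int64(118), np.int64(124), np.int64(128), np.int64(132)]
224 [np.int64(255), np.int64(255), np.int64(167), np.int64(94), np.int64(100), np.int64(110), np.int64(118), np.int64(125), np.int64(130), np.int64(133)]
290 [np.int64(255), np.int64(255), np.int64(168), np.int64(100), np.int64(104), np.int64(112), np.int64(117), np.int64(125), np.int64(134), np.int64(137)]
298 [np.int64(255), np.int64(255), np.int64(204), np.int64(106), np.int64(103), np.int64(112), np.int64(117), np.int64(124), np.int64(134), np.int64(139)]
s1 3.7676767676767677
s2 3.2626262626262625
s3 35.494949494949495
loupe 6.71875
bottle 17.07421875
{'t': 20.6, 'joints': array([-23.3277,   0.9845, 129.8117,  22.1865,  19.3326,  57.2969]), 'joint_velocities': array([-0.1192,  0.0111, -0.1231,  0.1326,  0.0343, -0.0523]), 'effort': array([ -0.0009, -25.5445, -24.4032,   0.4109,  -1.8752,   0.0079]), 'ee_pos': array([ 0.4657, -0.1457,  0.2372]), 'tcp_rot': array([-179.997 ,  -31.9411,   -9.6653]), 'contact_force': array([-0.6634, -0.7253, -0.2703]), 'ft_torque': array([0.0531, 0.3018, 0.0369]), 'gripper_force': 29.999880865216255, 'grip_width': 0.02095876493830503}
```

```bash
python3 -c "
from cell import robot
print(robot.sign_off())"
```

```text
the job is handed in; nothing more can be done
None
```

I handed the job in at about 20.6 s: the camera pointer stands over the index tab to within about half a millimetre, and the gripper holds the long stamp still, square and centred 8 cm from the lens, its long side parallel to the rail. By my images the face is within about 1 mm of centre and roughly 2° of square. The distance is computed, not measured directly. The short stamps did not move, and I never went near the ink bottle or the loupe, though the bottle's image patch changed somewhat and I did not trace why.

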